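Sort the honing-compound tins by the feel of their weight

ROBOT

A 6-joint arm with a two-finger parallel gripper is mounted at the origin on a cart in front of the work surface, level with it; the furniture and walls round the work are solid. World frame = base frame: x ahead of the robot, y to its left, z up, the work surface at z = 0. Lengths are in m, angles in rad, forces in N, time in s.
With the tool pointing down it reaches from about 0.35 to 0.85 m from the base axis. Payload 8.1 kg.
Tool frame: the origin (TCP) lies at the very end of the fingers, on their centre line; the grasp point (between the pads) lies robot.hold_point_z behind it (robot.hold_point_z is the distance from the TCP to the grasp point, in m); z points along the fingers, y is the direction in which the jaws open and shut (so a half turn about z gives the same grasp; the last joint's range is limited). The gripper opens to 93 mm and grips with 3 to 60 N. Pads are 15 mm wide; open, the fingers measure 128 mm over their backs; the gripper's body (75 mm by 188 mm) begins 65 mm behind the grasp point.
Start: joints at [1.126, 0.13, 1.488, -0, 1.523, -0.085], TCP at [0.211, 0.562, 0.219] pointing down, gripper open.
Joint ranges: [-2.96, 2.96], [-0.89, 2.26], [0.02, 2.5], [-1.34, 4.48], [0, 2.73], [-2.66, 2.66]. Speed limits (rad/s): [2.39, 2.39, 2.79, 3.14, 3.14, 3.14].

INTERFACE

Orientations are given as a rotation vector (axis times angle).
In Python, from plant import robot, cams gives the robot as it stands. The module is installed in compiled form; this text tells all that it offers.
- The arm moves only by the tool step_arm, never from a script. Its argument "deltas" is a list of rows, each an object with "offset": the shift along the tool's x, y, z in cm, a list of three; "roll": the turn about the tool's z in rad. In form: [{"offset": [x, y, z], "roll": roll}, ...]. A call has 1 to 12 rows; each row shifts and turns the commanded pose from where the row before left it, along the tool's axes as they then stand; what a row does not reach is not made up. A row lasts 1/8 s, in which the tool goes at most 62.5 mm and 10.7 degrees, less where a joint would pass 70% of its speed; a pose out of reach is approached as far as the arm can. A call with a gripper value outside its range is refused whole. "fingers" is the finger opening in cm, from 0 to 9.3, set as the call begins (left out, the last holds). The fingers move at their own pace and stop on an object; "grip_force" is the grip in N (left out, the last holds). Time passes only in rows, so rows that do not move let the fingers close. It gives the time, the measured TCP pose, the force and the opening at its end, in the units of the state.
- robot.read_state(): the state, without advancing time (a new reading comes with each control period).
- cams.read_camera(name): name is "side" or "top" or "wrist"; returns a dict with "pixels" (420x560x3 uint8, red, green, blue), "fx", "fy", "cx", "cy" (pixels), "k1" (the pictures are not rectified: a ray, as slopes to the right and down, at radius r is drawn at 1 + k1 r^2 times it, then the intrinsics apply), "extrinsics" (4x4, takes a point from world to camera coordinates). Camera axes: x right, y down, z forward; pixel columns grow to the right and rows downward; lengths in m; the calibration is good to about 2 mm. A picture is of the moment at which its call begins. There is no depth.
- robot.close_job(): hands the job in, once; it reports no verdict.
Trained networks look in a picture, given as the dict that the camera call returned (one of the last four; its "shot" number tells which), for a name from the list of things; names that differ only in an ending like _2 or _b are one class to them, and where a whole thing is asked for, a point or a joint stands for the part that bears it (a point fixed in the world has none). Each returns a list of dicts, best first, with "score" (0 to 1); they miss things now and then, are a little off and sometimes report something else, mostly with a low value. They report only what shows in the picture. A call takes as long as a camera call. They do not tell look-alikes from the thing itself.
- cams.boxes_of(picture, thing): "xy" ([column, row] in pixels, amid what is visible of it).
- cams.silhouettes(picture, thing): "mask" (420x560 bool, what is visible of it) and "xy" ([column, row] in pixels, amid what is visible of it).
- cams.pinpoint(picture, thing): "xy" ([column, row] in pixels: a listed point, or the origin of a listed thing).
The state is a dict: "t": time; "q": joint angles; "dq": joint speeds; "joint_torque": joint torques, N m; "tool_pos": TCP position; "orientation": TCP orientation; "force": force on the tool from outside, world axes, zero at the start; "wrist_torque": the same for the moment, N m; "opening": finger opening in m.
Only numpy, scipy, OpenCV 4.12 (cv2) and the standard library are available. Lean on these libraries where they do the work, as an engineer would, in place of code of your own. Each camera call takes 0.05 s, during which the arm holds its last target. There are 200 camera calls.

TASK

The four closed tins of honing compound in the sloping rack look alike, but some are full and some are empty: lift each one out, feel from its weight which it is, and stand the full tins in the bare-wood stock tray and the empty ones in the blue refill tray. Set them down gently, upright and flat on the tray's floor, and leave the tools and carvings on the bench undisturbed.

Things in the scene. Friction and masses are not known exactly. Their poses are not given: they have to be found in the camera images.
- tin_1_mid (a point): centre, half-way up, of tin 1, counted from the rack's left (+y): closed round tin, 75 mm tall, body 61 mm across, dark lid 64 mm across over the top 17 mm. z: its axis, foot to lid, leaning 35 deg to the robot in the rack. The four look alike and any may be full or empty: full ones (a solid cake inside) weigh 0.47-0.63 kg, empty ones 0.12-0.16 kg
- tin_1: tin 1 itself, same axes; origin at the centre of its foot, 37.5 mm below tin_1_mid along the axis
- tin_2_mid (a point): centre, half-way up, of tin 2, counted from the rack's left (+y): closed round tin, 75 mm tall, body 61 mm across, dark lid 64 mm across over the top 17 mm. z: its axis, foot to lid, leaning 35 deg to the robot in the rack. The four look alike and any may be full or empty: full ones (a solid cake inside) weigh 0.47-0.63 kg, empty ones 0.12-0.16 kg
- tin_2: tin 2 itself, same axes; origin at the centre of its foot, 37.5 mm below tin_2_mid along the axis
- tin_3_mid (a point): centre, half-way up, of tin 3, counted from the rack's left (+y): closed round tin, 75 mm tall, body 61 mm across, dark lid 64 mm across over the top 17 mm. z: its axis, foot to lid, leaning 35 deg to the robot in the rack. The four look alike and any may be full or empty: full ones (a solid cake inside) weigh 0.47-0.63 kg, empty ones 0.12-0.16 kg
- tin_3: tin 3 itself, same axes; origin at the centre of its foot, 37.5 mm below tin_3_mid along the axis
- tin_4_mid (a point): centre, half-way up, of tin 4, counted from the rack's left (+y): closed round tin, 75 mm tall, body 61 mm across, dark lid 64 mm across over the top 17 mm. z: its axis, foot to lid, leaning 35 deg to the robot in the rack. The four look alike and any may be full or empty: full ones (a solid cake inside) weigh 0.47-0.63 kg, empty ones 0.12-0.16 kg
- tin_4: tin 4 itself, same axes; origin at the centre of its foot, 37.5 mm below tin_4_mid along the axis
- rack: wooden tin rack, 444 wide, 135 deep, 285 mm high, fixed on the bench; origin at its underside, x to its back, y left, z up, within 7 deg of square to the robot. The shelf slopes 35 deg down to the front; the tins stand square on it against a 16 mm lip, at y = 147, 49, -49, -147 mm, 10 mm high ribs half-way between. 34 mm free between lids; low end cheeks reach z = 62 mm
- board_edge (a point): middle of the front lower edge of the rack's fixed top board (z = 270 mm), same axes as the rack. The board overhangs the tins: this edge is 10 mm nearer the robot than the lid centres and 151 mm above them, so a hand cannot come straight down; a tin is reached and drawn out along its own leaning axis, in front of the board
- stock_tray_floor (a point): the light bare-wood stock tray, for full tins: middle of its inner floor, 6 mm above the bench. z up, y along its length. Flat inner floor 110 x 238 mm (x, y), rim 24 mm above the bench and 7 mm thick; room for two tins side by side 110 mm apart. It is fixed to the bench; the two trays may stand either way round, left or right
- stock_tray: the same tray, origin at the underside below that point (bench level)
- refill_tray_floor (a point): the blue painted tray, for empty tins that go for refilling: middle of its inner floor, 6 mm above the bench. z up, y along its length. Flat inner floor 110 x 238 mm (x, y), rim 24 mm above the bench and 7 mm thick; room for two tins side by side 110 mm apart. It is fixed to the bench; the two trays may stand either way round, left or right
- refill_tray: the same tray, origin at the underside below that point (bench level)
- bevel: folded sliding bevel, 24 x 125 x 20 mm, lying left of the work; origin at its underside. Not part of the job, leave it where it is
- carving: small carved wooden relief, 59 x 104 x 32 mm, lying right of the work; origin at its underside. Not part of the job, leave it where it is
- handle: turned dark-red palm handle, 51 mm across, 85 mm tall, standing left of the rack; origin at its underside. Not part of the job, leave it where it is
- gouge_a: carving gouge, 215 mm long, lying right of the rack; origin at its underside. Not part of the job, leave it where it is
Mind the look-alikes: they are no part of the job. Leave any purple look-alike of the tin_2 alone.

How it is judged:
By the outcome, as a careful person would: the job done as asked, in the order asked, and still so for the second after the job is handed in, with the robot touching nothing.
It also fails if it takes over 72 s, if anything falls off the work surface, if the arm or the gripper's body presses on something with over 40 N, if the wrist force passes 120 N, or if a joint passes its speed limit or range.

## Working session

There is one attempt and no reset: what is moved stays moved. The work goes in short steps, Python scripts to look and compute and a tool call to move; the robot and the scene stay as the last step left them, time stands still between calls to the robot, and variables do not carry over. Pictures are saved under pics/ and viewed, about 8 in all and at most 12, crops included, and the job is handed in when it is done.

Besides the shell and the picture viewer there is one more tool, called by a JSON object that holds its "method" and its "body". step_arm: Moves the arm, as the interface text tells. Its arguments: {"type":"object","properties":{"deltas":{"type":"array"},"fingers":{"type":"number"},"grip_force":{"type":"number"}},"required":["deltas"]}

```bash
mkdir -p pics; cat > h.py <<'E'
import numpy as np, cv2
from scipy.spatial.transform import Rotation as R
from plant import robot, cams
def ray(p,xy):
    u=np.array([(xy[0]-p['cx'])/p['fx'],(xy[1]-p['cy'])/p['fy']]); s=u.copy()
    for _ in range(30): s=u/(1+p['k1']*(s@s))
    E=np.array(p['extrinsics']); Rm=E[:3,:3]
    d=Rm.T@np.array([s[0],s[1],1]); return -Rm.T@E[:3,3], d/np.linalg.norm(d)
def onz(p,xy,z):
    o,d=ray(p,xy); return o+d*(z-o[2])/d[2]
def proj(p,X):
    E=np.array(p['extrinsics']); c=E[:3,:3]@np.array(X)+E[:3,3]; s=c[:2]/c[2]
    s=s*(1+p['k1']*(s@s)); return np.array([s[0]*p['fx']+p['cx'],s[1]*p['fy']+p['cy']])
def tri(obs):
    A=np.zeros((3,3));b=np.zeros(3)
    for p,xy in obs:
        o,d=ray(p,xy);M=np.eye(3)-np.outer(d,d);A+=M;b+=M@o
    return np.linalg.solve(A,b)
E
cat > a.py <<'E'
from h import *
s=robot.read_state(); print({k:np.round(v,3) for k,v in s.items()}, robot.hold_point_z)
P={}
for n in ['top','side','wrist']:
    p=cams.read_camera(n); P[n]=p; cv2.imwrite(f'pics/{n}0.png',p['pixels'][:,:,::-1])
    o,_=ray(p,[280,210]); print(n,o.round(3))
    if n!='wrist':
      for th in ['tin_1_mid','tin_1','rack','board_edge','stock_tray_floor','refill_tray_floor','bevel','carving','handle','gouge_a']:
        z={'stock_tray_floor':.006,'refill_tray_floor':.006,'board_edge':.27}.get(th,0)
        for r in cams.pinpoint(p,th)[:6]: print(n,th,np.round(r['xy'],1),round(r['score'],2),onz(p,r['xy'],z).round(3))
E
python3 a.py; python3 -c "
import cv2,numpy as np
cv2.imwrite('pics/m.png',cv2.resize(np.vstack([cv2.imread('pics/top0.png'),cv2.imread('pics/side0.png')]),(400,600)))"
```

```text
{'t': np.float64(0.0), 'q': array([ 1.126,  0.131,  1.489, -0.   ,  1.523, -0.085]), 'dq': array([0.002, 0.   , 0.   , 0.001, 0.001, 0.001]), 'joint_torque': array([ 4.0000e-03, -5.5984e+01, -4.9177e+01,  7.7000e-02,  3.5000e-02,
       -0.0000e+00]), 'tool_pos': array([0.211, 0.561, 0.218]), 'orientation': array([-5.62e-01, -3.09e+00,  3.00e-03]), 'force': array([-0.457,  0.44 ,  1.034]), 'wrist_torque': array([-0.009,  0.006,  0.008]), 'opening': np.float64(0.093)} 0.0188
top [0.167 0.1   1.564]
top tin_1_mid [232. 202.] 0.64 [0.65  0.181 0.   ]
top tin_1 [286.3 196.8] 0.82 [ 0.631 -0.03   0.   ]
top tin_1 [313.  192.2] 0.82 [ 0.63  -0.136  0.   ]
top tin_1 [272.4 249.3] 0.77 [0.438 0.061 0.   ]
top tin_1 [287.3 201.3] 0.64 [ 0.612 -0.03   0.   ]
top tin_1 [308.7 198.9] 0.64 [ 0.606 -0.114  0.   ]
top tin_1 [232.  204.4] 0.59 [0.64  0.183 0.   ]
top rack [260.9 199.7] 0.59 [0.638 0.069 0.   ]
top rack [269.7 201.4] 0.57 [0.625 0.037 0.   ]
top board_edge [271.3 192. ] 0.84 [0.576 0.037 0.27 ]
top board_edge [357.9 237.1] 0.34 [ 0.379 -0.203  0.27 ]
top stock_tray_floor [285.  195.9] 0.56 [ 0.634 -0.025  0.006]
top refill_tray_floor [223.8 260.7] 0.86 [0.428 0.247 0.006]
top bevel [146.4 260.3] 0.66 [0.485 0.531 0.   ]
top carving [408.7 226.2] 0.67 [ 0.429 -0.467  0.   ]
top handle [180.6 205. ] 0.52 [0.675 0.379 0.   ]
top gouge_a [369.5 172. ] 0.66 [ 0.67  -0.374  0.   ]
side [-0.389  1.344  1.393]
side tin_1_mid [247.1 241.6] 0.58 [0.682 0.11  0.   ]
side tin_1 [244.5 244.6] 0.72 [0.679 0.13  0.   ]
side tin_1 [307.  253.8] 0.43 [0.446 0.039 0.   ]
side board_edge [281.4 183.1] 0.74 [0.572 0.019 0.27 ]
side stock_tray_floor [349.2 217.2] 0.59 [ 0.42  -0.243  0.006]
side stock_tray_floor [249.7 242.7] 0.24 [0.665 0.114 0.006]
side bevel [217.  333.1] 0.79 [0.48  0.528 0.   ]
side handle [204.9 279.5] 0.46 [0.68  0.362 0.   ]
wrist [0.136 0.59  0.384]
```

View pics/top0.png

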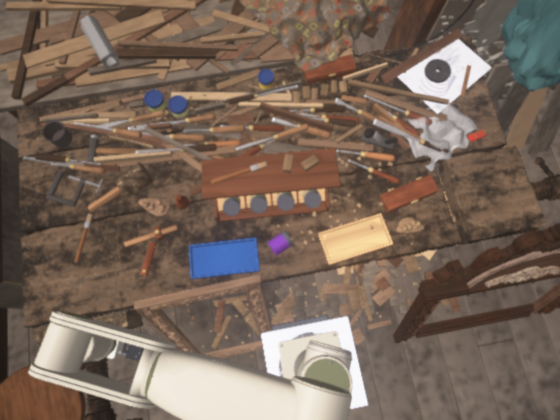

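View pics/side0.png

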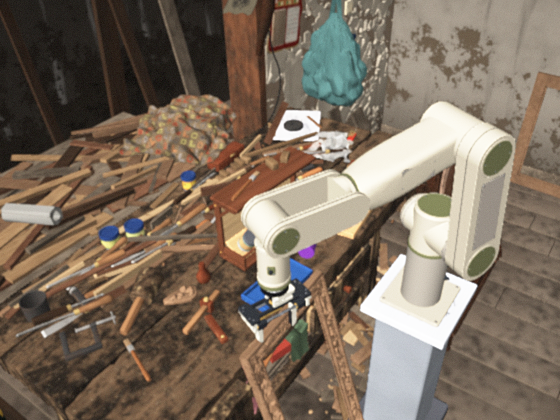

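The tools and their positions: lids in the top view at about (231,206), (259,204), (285,201) and (313,198). The blue refill tray is at (224,259), the bare-wood tray at (355,240), and the purple look-alike stands between them at (279,243). I'll get metric values by segmentation.

```bash
cat > b.py <<'E'
from h import *
p=cams.read_camera('top'); im=p['pixels']; hsv=cv2.cvtColor(im,cv2.COLOR_RGB2HSV)
def rect(mask,z,name):
    c=max(cv2.findContours(mask.astype(np.uint8),0,2)[0],key=cv2.contourArea)
    pts=np.array([onz(p,q[0],z)[:2]*1000 for q in c],np.float32); r=cv2.minAreaRect(pts); print(name,np.round(r[0]),np.round(r[1]),round(r[2],1)); return c
H,S,V=cv2.split(hsv)
rect((H>105)&(H<125)&(S>150)&(V>60)&(np.arange(560)[None]>170)&(np.arange(420)[:,None]>220),.024,'blue')
m=(H>12)&(H<30)&(V>170)&(S>60); m[:,:300]=0;m[:200]=0;m[280:]=0
rect(m,.024,'wood')
m=(H>125)&(H<150)&(S>100); rect(m,.07,'purple')
g=((S<90)&(V<110)&(V>40)).astype(np.uint8); g[:185]=0;g[220:]=0;g[:,:215]=0;g[:,330:]=0
n,l,st,ce=cv2.connectedComponentsWithStats(g)
for i in range(1,n):
    if st[i,4]>60: print(ce[i].round(1),st[i],onz(p,ce[i],.119).round(4))
for th in ['tin_1_mid','tin_1','stock_tray','refill_tray']:
    for r in cams.silhouettes(p,th)[:5]: print(th,np.round(r['xy'],1),round(r['score'],2),r['mask'].sum())
E
python3 b.py
```

```text
blue [436. 242.] [237. 114.] 85.7
wood [ 421. -248.] [132. 257.] 6.9
purple [442.  39.] [58. 59.] 22.8
[233.1 200.4] [226 197  13  10  62] [0.618  0.1704 0.119 ]
[301.  216.1] [292 214  20   6  82] [ 0.5155 -0.0576  0.119 ]
[279.8 217.6] [270 216  20   4  75] [0.5243 0.0174 0.119 ]
tin_1_mid [233.9 204.4] 0.7 296
tin_1 [260.5 200.5] 0.74 304
tin_1 [311.8 196.8] 0.7 290
tin_1 [279.6 240.7] 0.63 344
tin_1 [287.8 202.4] 0.59 281
stock_tray [354.7 238.5] 0.64 2285
stock_tray [230.9 204.6] 0.37 309
stock_tray [310.4 198.1] 0.2 305
refill_tray [220.9 259.1] 0.59 2298
refill_tray [408.  226.6] 0.4 361
```

{"method": "step_arm", "body": {"deltas": [{"offset": [0, 0, -4]}, {"offset": [0, 0, -4]}]}}

```text
schema error: expected keys offset, roll
```

{"method": "step_arm", "body": {"deltas": [{"offset": [0, 0, -5], "roll": -0.18}, {"offset": [0, 0, -5], "roll": -0.18}, {"offset": [-1.9, -5.1, -1.3], "roll": 0}, {"offset": [-1.9, -5.1, -1.3], "roll": 0}, {"offset": [-1.9, -5.1, -1.3], "roll": 0}, {"offset": [-1.9, -5.1, -1.3], "roll": 0}, {"offset": [-1.9, -5.1, -1.3], "roll": 0}, {"offset": [-1.9, -5.1, -1.3], "roll": 0}, {"offset": [-1.9, -5.1, -1.3], "roll": 0}, {"offset": [-1.9, -5.1, -1.3], "roll": 0}, {"offset": [-1.9, -5.1, -1.3], "roll": 0}, {"offset": [-1.9, -5.1, -1.3], "roll": 0}]}}

```text
t: 2.9
tool_pos: [0.4015, 0.0499, 0.4494]
orientation: [-0.0, 3.141, 0.0]
force: [1.9, 0.2, 0.1]
opening: 0.0931
```

```bash
cat > c.py <<'E'
from h import *
import sys
s=robot.read_state(); print({k:np.round(v,3) for k,v in s.items() if k in('t','q','tool_pos','orientation')})
p=cams.read_camera('wrist'); cv2.imwrite(f'pics/{sys.argv[1]}.png',p['pixels'][:,:,::-1])
o,d=ray(p,[280,210]); print(o.round(3),d.round(3))
for th,z in [('tin_1_mid',.088),('tin_1',.058),('board_edge',.27),('rack',0),('stock_tray_floor',.006),('refill_tray_floor',.006)]:
    for r in cams.pinpoint(p,th)[:6]: print(th,np.round(r['xy'],1),round(r['score'],2),onz(p,r['xy'],z).round(3))
E
python3 c.py w1
```

```text
{'t': np.float64(2.9), 'q': array([-0.003, -0.363,  1.525,  0.   ,  1.979, -1.574]), 'tool_pos': array([0.402, 0.05 , 0.449]), 'orientation': array([-0.   ,  3.141,  0.   ])}
[0.321 0.049 0.615] [ 0.302 -0.01  -0.953]
tin_1_mid [365.9 288.4] 0.87 [0.616 0.178 0.088]
tin_1 [295.5 165.5] 0.95 [0.427 0.067 0.058]
tin_1 [303.5 286.9] 0.8 [0.63  0.082 0.058]
tin_1 [244.  282.6] 0.74 [ 0.622 -0.016  0.058]
tin_1 [362.5 287.4] 0.67 [0.631 0.18  0.058]
tin_1 [ 98.4 152.1] 0.42 [ 0.407 -0.226  0.058]
board_edge [102.2 151.2] 0.74 [ 0.373 -0.118  0.27 ]
rack [276.  267.9] 0.72 [0.624 0.036 0.   ]
stock_tray_floor [ 98.9 153.1] 0.68 [ 0.416 -0.251  0.006]
refill_tray_floor [402.4 168.5] 0.72 [0.442 0.244 0.006]
```

View pics/w1.png

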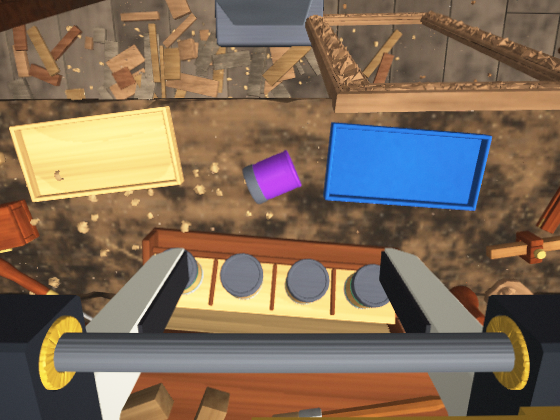

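Seen from the wrist: lids at (242,277), (308,281), (371,285) and part of one at (190,268), the stock tray at (97,153), the refill tray at (408,167), and the purple tin at (272,177).

A row can only roll about the tool's z, but the grasp needs a 35° tilt. I'll test whether reaching past the vertical-tool workspace tilts the tool, since a pose out of reach is "approached as far as the arm can".

{"method": "step_arm", "body": {"deltas": [{"offset": [-5, -2.5, 0], "roll": 0.08}, {"offset": [-6, 0, 0], "roll": 0}, {"offset": [-6, 0, 0], "roll": 0}, {"offset": [-6, 0, 0], "roll": 0}, {"offset": [-6, 0, 0], "roll": 0}, {"offset": [-6, 0, 0], "roll": 0}, {"offset": [-6, 0, 0], "roll": 0}, {"offset": [-6, 0, 0], "roll": 0}]}}

```text
t: 4.25
tool_pos: [0.7973, -0.0004, 0.4323]
orientation: [0.119, 3.105, 0.002]
force: [46.9, -1.7, 26.1]
opening: 0.0932
```

```bash
cat > s.py <<'E'
from h import *
s=robot.read_state(); print({k:np.round(v,3) for k,v in s.items() if k in('t','q','tool_pos','force','opening')})
M=R.from_rotvec(s['orientation']).as_matrix(); print(M.round(3)); z=M[:,2]
print('tilt',np.degrees(np.arccos(-z[2])),'az',np.degrees(np.arctan2(z[1],z[0])))
E
python3 s.py
```

```text
{'t': np.float64(4.25), 'q': array([-0.066,  0.93 ,  0.022,  0.003,  2.155, -1.559]), 'tool_pos': array([ 0.797, -0.   ,  0.432]), 'force': array([46.917, -1.744, 26.137]), 'opening': np.float64(0.093)}
[[-0.996  0.076  0.035]
 [ 0.076  0.997  0.   ]
 [-0.035  0.003 -0.999]]
tilt 1.9961954722091555 az 0.43837367521570597
```

It tilts a little at the limit. I'll keep pushing gently.

{"method": "step_arm", "body": {"deltas": [{"offset": [-3, 0, 0], "roll": 0}, {"offset": [-3, 0, 0], "roll": 0}, {"offset": [-3, 0, 0], "roll": 0}, {"offset": [-3, 0, 0], "roll": 0}]}}

```text
t: 4.75
tool_pos: [0.8471, -0.0121, 0.4019]
orientation: [0.12, 3.024, 0.005]
force: [-1.1, -0.4, -0.1]
opening: 0.0927
```

```bash
python3 s.py
```

```text
{'t': np.float64(4.75), 'q': array([-0.078,  0.971,  0.022,  0.009,  2.033, -1.565]), 'tool_pos': array([ 0.847, -0.012,  0.402]), 'force': array([-1.124, -0.394, -0.056]), 'opening': np.float64(0.093)}
[[-0.99   0.079  0.115]
 [ 0.079  0.997 -0.001]
 [-0.115  0.008 -0.993]]
tilt 6.624099931696373 az -0.6654244042381077
```

{"method": "step_arm", "body": {"deltas": [{"offset": [-4, 0, 0], "roll": 0}, {"offset": [-6, 0, 0], "roll": 0}, {"offset": [-6, 0, 0], "roll": 0}, {"offset": [-6, 0, 0], "roll": 0}, {"offset": [-6, 0, 0], "roll": 0}, {"offset": [-6, 0, 0], "roll": 0}]}}

```text
t: 5.5
tool_pos: [0.9648, -0.0336, 0.361]
orientation: [0.112, 2.789, 0.009]
force: [-0.5, -0.8, 0.0]
opening: 0.0928
```

```bash
python3 s.py
```

```text
{'t': np.float64(5.5), 'q': array([-0.098,  1.046,  0.022,  0.026,  1.723, -1.58 ]), 'tool_pos': array([ 0.965, -0.034,  0.361]), 'force': array([-0.464, -0.85 ,  0.006]), 'opening': np.float64(0.093)}
[[-0.936  0.077  0.343]
 [ 0.079  0.997 -0.008]
 [-0.343  0.02  -0.939]]
tilt 20.094498407209265 az -1.2752055092220973
```

{"method": "step_arm", "body": {"deltas": [{"offset": [-5, 0, -3], "roll": 0}, {"offset": [-5, 0, -3], "roll": 0}, {"offset": [-5, 0, -3], "roll": 0}, {"offset": [-5, 0, -3], "roll": 0}, {"offset": [-5, 0, -3], "roll": 0}, {"offset": [-5, 0, -3], "roll": 0}]}}

```text
t: 6.25
tool_pos: [0.9619, -0.0458, 0.5356]
orientation: [0.104, 2.56, 0.008]
force: [-0.1, -0.6, 0.0]
opening: 0.093
```

```bash
python3 s.py
```

```text
{'t': np.float64(6.25), 'q': array([-0.12 ,  0.875,  0.022,  0.049,  1.666, -1.591]), 'tool_pos': array([ 0.962, -0.046,  0.536]), 'force': array([-0.14 , -0.631,  0.036]), 'opening': np.float64(0.093)}
[[-0.834  0.073  0.548]
 [ 0.076  0.997 -0.017]
 [-0.547  0.028 -0.837]]
tilt 33.21844552693387 az -1.7490076167047364
```

{"method": "step_arm", "body": {"deltas": [{"offset": [-5, 0, -3], "roll": 0}, {"offset": [5.5, 0, -1.1], "roll": 0}, {"offset": [5.5, 0, -1.1], "roll": 0}, {"offset": [5.5, 0, -1.1], "roll": 0}, {"offset": [5.5, 0, -1.1], "roll": 0}, {"offset": [5.5, 0, -1.1], "roll": 0}, {"offset": [5.5, 0, -1.1], "roll": 0}, {"offset": [5.5, 0, -1.1], "roll": 0}, {"offset": [5.5, 0, -1.1], "roll": 0}, {"offset": [5.5, 0, -1.1], "roll": 0}, {"offset": [5.5, 0, -1.1], "roll": 0}, {"offset": [5, 0, -1], "roll": 0}]}}

```text
t: 7.75
tool_pos: [0.4781, -0.0067, 0.3571]
orientation: [0.101, 2.529, 0.008]
force: [-97.8, 0.5, 7.6]
opening: 0.0931
```

```bash
python3 s.py; python3 c.py w2; python3 - <<'E'
import numpy as np
from scipy.optimize import least_squares
D=[(.131,1.489,1.523,.211,.561,.218),(-.363,1.525,1.979,.402,.05,.449),(.971,.022,2.033,.847,-.012,.402),(1.046,.022,1.723,.965,-.034,.361),(.875,.022,1.666,.962,-.046,.536)]
from plant import robot
s=robot.read_state();q=s['q'];D.append((q[1],q[2],q[4],*s['tool_pos']))
def f(p):
    o=[]
    for a,b,c,x,y,z in D:
        r=np.sqrt(x*x+y*y-.05**2)
        o+=[p[0]+p[1]*np.sin(a)+p[2]*np.sin(a+b+p[3])+p[4]*np.sin(a+b+c)-r, p[5]+p[1]*np.cos(a)+p[2]*np.cos(a+b+p[3])+p[4]*np.cos(a+b+c)-z]
    return o
r=least_squares(f,[0,.5,.4,0,.2,.2]);print(r.x.round(4),r.cost**.5)
E
```

```text
{'t': np.float64(7.75), 'q': array([-0.198, -0.894,  2.142,  0.1  ,  1.29 , -1.686]), 'tool_pos': array([ 0.478, -0.007,  0.357]), 'force': array([-97.807,   0.483,   7.617]), 'opening': np.float64(0.093)}
[[-0.816  0.071  0.573]
 [ 0.075  0.997 -0.017]
 [-0.573  0.029 -0.819]]
tilt 34.996954703738375 az -1.711326408835053
{'t': np.float64(7.75), 'q': array([-0.198, -0.894,  2.142,  0.1  ,  1.29 , -1.686]), 'tool_pos': array([ 0.478, -0.007,  0.357]), 'orientation': array([0.101, 2.529, 0.008])}
[0.317 0.002 0.446] [ 0.791 -0.049 -0.609]
tin_1_mid [441.2 113.5] 0.91 [0.615 0.18  0.088]
tin_1_mid [342.2 223.5] 0.71 [0.83  0.072 0.088]
tin_1 [357.1 111.2] 0.78 [0.626 0.085 0.058]
tin_1 [277.7 111.3] 0.77 [ 0.617 -0.016  0.058]
tin_1 [198.7 112.5] 0.67 [ 0.61  -0.115  0.058]
tin_1 [428.3 111.3] 0.62 [0.635 0.177 0.058]
board_edge [340.9 222.9] 0.68 [0.569 0.035 0.27 ]
rack [314.2  86.1] 0.62 [0.624 0.035 0.   ]
refill_tray_floor [343.1 223.4] 0.46 [0.947 0.09  0.006]
[0.0023 0.3674 0.5547 0.11   0.3826 0.3245] 0.001015812415035099
```

View pics/w2.png

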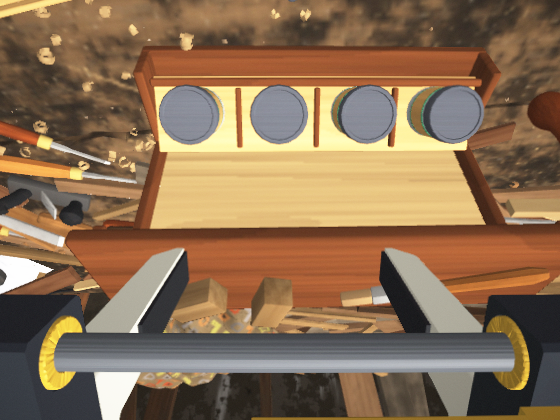

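The tool is now tilted 35.0°. The lids show at (189,115), (279,115), (367,114) and (453,115), with the board edge along row 230. I'll fit the lid line, refining on colour.

```bash
cat > d.py <<'E'
from h import *
from scipy.optimize import least_squares
s=robot.read_state(); print(s['q'].round(4),s['force'].round(1))
p=cams.read_camera('wrist'); im=p['pixels'].astype(int)
g=((im[:,:,2]>im[:,:,0]-3)&(im.sum(2)>150)&(im.sum(2)<420)).astype(np.uint8); g[:70]=0; g[160:]=0; g[:,:150]=0; g[:,495:]=0
g=cv2.morphologyEx(g,cv2.MORPH_OPEN,np.ones((5,5)))
n,l,st,ce=cv2.connectedComponentsWithStats(g); L=[]
for i in range(1,n):
    if st[i,4]>800:
        c=cv2.findContours((l==i).astype(np.uint8),0,1)[0][0]; e=cv2.fitEllipse(cv2.convexHull(c)); L.append(e[0]); print(np.round(e[0],1),np.round(e[1],1),st[i])
L=sorted(L,key=lambda q:-q[0]); ys=[.147,.049,-.049,-.147]
if len(L)==4:
    f=lambda a:np.concatenate([proj(p,[a[0]-y*np.sin(a[2]),a[1]+y*np.cos(a[2]),.119])-q for y,q in zip(ys,L)])
    r=least_squares(f,[.594,.035,-.08]); a=r.x; print('lid row centre',a.round(4),np.degrees(a[2]),r.fun.round(1))
    for y in ys: print((a[0]-y*np.sin(a[2])).round(4),(a[1]+y*np.cos(a[2])).round(4))
E
python3 d.py
```

```text
[-0.198  -0.893   2.1383  0.1     1.2865 -1.6859] [ 0.2 -0.3 -0.6]
[450.6 106.6] [51.  62.9] [422  81  57  52 934]
```

```bash
cat > e.py <<'E'
import sys
from h import *
from scipy.optimize import least_squares
p=cams.read_camera('wrist'); g=cv2.medianBlur(cv2.cvtColor(p['pixels'],cv2.COLOR_RGB2GRAY),3)
c=cv2.HoughCircles(g[60:170],cv2.HOUGH_GRADIENT,1.0,50,param1=120,param2=18,minRadius=24,maxRadius=34)[0]; c[:,1]+=60
print(c.round(1))
G=[(453,115),(367,114),(279,115),(189,115)]
L=[]
for q in G:
    k=min(c,key=lambda v:np.hypot(v[0]-q[0],v[1]-q[1])); L.append(k[:2] if np.hypot(*(k[:2]-q))<8 else np.array(q,float))
ys=[.147,.049,-.049,-.147]
f=lambda a:np.concatenate([proj(p,[a[0]-y*np.sin(a[2]),a[1]+y*np.cos(a[2]),.119])-q for y,q in zip(ys,L)])
r=least_squares(f,[.594,.035,-.08]); a=r.x; print('lid row centre',a.round(4),np.degrees(a[2]),r.fun.round(1))
for y in ys: print((a[0]-y*np.sin(a[2])).round(4),(a[1]+y*np.cos(a[2])).round(4))
E
python3 e.py
```

```text
[[453.5 109.5  28.9]
 [367.5 109.5  30. ]
 [189.5 110.5  29. ]
 [280.5 108.5  30.7]]
lid row centre [ 0.5792  0.0357 -0.0943] -5.401308967131403 [ 3.5  1.   1.4  0.6 -1.9  1.4 -2.8 -0.5]
0.593 0.182
0.5838 0.0844
0.5746 -0.0131
0.5654 -0.1107
```

{"method": "step_arm", "body": {"deltas": [{"offset": [0, 0, 4.5], "roll": 0.02}, {"offset": [1.4, -0.2, 5], "roll": 0}, {"offset": [2.1, -0.3, 5], "roll": 0}, {"offset": [2.1, -0.3, 4.5], "roll": 0}, {"offset": [0, 0, 0], "roll": 0}], "fingers": 8.0}}

```text
t: 8.82
tool_pos: [0.5399, -0.0127, 0.1649]
orientation: [0.128, 2.533, 0.017]
force: [0.4, -1.2, -0.3]
opening: 0.0802
```

```bash
python3 s.py; python3 c.py w3
```

```text
{'t': np.float64(8.825), 'q': array([-0.178, -0.63 ,  2.346,  0.115,  0.828, -1.699]), 'tool_pos': array([ 0.54 , -0.013,  0.165]), 'force': array([ 0.446, -1.174, -0.273]), 'opening': np.float64(0.08)}
[[-0.818  0.088  0.569]
 [ 0.096  0.995 -0.017]
 [-0.568  0.041 -0.822]]
tilt 34.69934753245908 az -1.6761213111400477
{'t': np.float64(8.825), 'q': array([-0.178, -0.63 ,  2.346,  0.115,  0.828, -1.699]), 'tool_pos': array([ 0.54 , -0.013,  0.165]), 'orientation': array([0.128, 2.533, 0.017])}
[ 0.38  -0.003  0.255] [ 0.788 -0.055 -0.614]
tin_1_mid [541.5 203.9] 0.72 [0.614 0.178 0.088]
tin_1 [283.2 199.4] 0.97 [ 0.619 -0.016  0.058]
tin_1 [164.5 202.5] 0.86 [ 0.609 -0.113  0.058]
tin_1 [515.3 191.3] 0.66 [0.635 0.178 0.058]
tin_1 [401.6 195.9] 0.58 [0.628 0.082 0.058]
rack [334.5 148.5] 0.75 [0.622 0.033 0.   ]
```

View pics/w3.png

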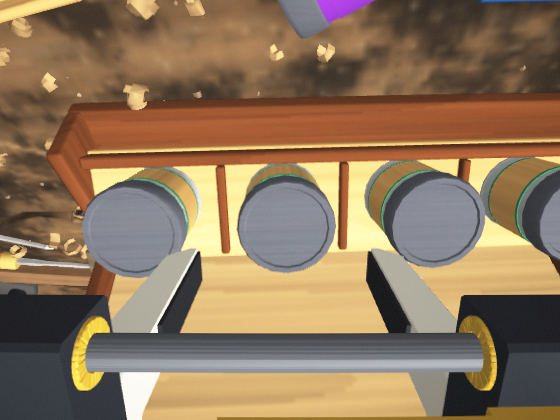

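The hand lines up with tin 3 (lid at (286,225), fingers centred on column 284). Going down its axis.

{"method": "step_arm", "body": {"deltas": [{"offset": [-0.2, 0, 3.5], "roll": 0}, {"offset": [-0.1, 0, 3.5], "roll": 0}, {"offset": [0, 0, 2.5], "roll": 0}, {"offset": [0, 0, 1.4], "roll": 0}, {"offset": [0, 0, 0.5], "roll": 0}]}}

```text
t: 9.8
tool_pos: [0.6104, -0.0154, 0.0777]
orientation: [0.127, 2.526, 0.016]
force: [-0.6, 0.1, 0.1]
opening: 0.0799
```

{"method": "step_arm", "body": {"deltas": [{"offset": [0, 0, 0], "roll": 0}, {"offset": [0, 0, 0], "roll": 0}, {"offset": [0, 0, 0], "roll": 0}], "fingers": 5.0, "grip_force": 30}}

```text
t: 10.18
tool_pos: [0.6105, -0.0152, 0.0788]
orientation: [0.127, 2.525, 0.016]
force: [-3.3, 2.5, 4.7]
opening: 0.0633
```

```bash
python3 s.py
```

```text
{'t': np.float64(10.175), 'q': array([-0.152, -0.234,  2.241,  0.14 ,  0.528, -1.721]), 'tool_pos': array([ 0.61 , -0.015,  0.079]), 'force': array([-3.312,  2.451,  4.713]), 'opening': np.float64(0.063)}
[[-0.813  0.088  0.576]
 [ 0.095  0.995 -0.017]
 [-0.575  0.041 -0.817]]
tilt 35.17698734748452 az -1.7376164438100425
```

{"method": "step_arm", "body": {"deltas": [{"offset": [0, 0, 0], "roll": 0}, {"offset": [0, 0, 0], "roll": 0}]}}

```text
t: 10.42
tool_pos: [0.6106, -0.0152, 0.0789]
orientation: [0.127, 2.524, 0.016]
force: [-5.6, 3.8, 7.6]
opening: 0.0632
```

Opening 63.2 mm means the pads are catching the lid. I'll reopen, go slightly deeper and regrip.

{"method": "step_arm", "body": {"deltas": [{"offset": [0, 0, 0], "roll": 0}, {"offset": [0.5, 0, 0.3], "roll": 0}, {"offset": [0, 0, 0.4], "roll": 0}], "fingers": 8.0}}

```text
t: 10.8
tool_pos: [0.6093, -0.0151, 0.0681]
orientation: [0.128, 2.527, 0.016]
force: [-0.0, -0.2, -0.1]
opening: 0.0797
```

{"method": "step_arm", "body": {"deltas": [{"offset": [0, 0, 0], "roll": 0}, {"offset": [0, 0, 0], "roll": 0}, {"offset": [0, 0, 0], "roll": 0}], "fingers": 5.0}}

```text
t: 11.18
tool_pos: [0.6099, -0.0148, 0.0689]
orientation: [0.127, 2.526, 0.016]
force: [-0.5, 1.9, -0.4]
opening: 0.0632
```

{"method": "step_arm", "body": {"deltas": [{"offset": [0, 0, -1.5], "roll": 0}, {"offset": [0, 0, -3], "roll": 0}, {"offset": [0, 0, -4], "roll": 0}, {"offset": [0, 0, -3], "roll": 0}, {"offset": [0, 0, -1.5], "roll": 0}, {"offset": [0, 0, 0], "roll": 0}, {"offset": [0, 0, 0], "roll": 0}]}}

```text
t: 12.05
tool_pos: [0.5347, -0.0127, 0.1738]
orientation: [0.128, 2.528, 0.016]
force: [0.5, 0.3, -4.6]
opening: 0.0634
```

```bash
python3 s.py; python3 - <<'E'
from h import *
p=cams.read_camera('wrist'); cv2.imwrite('pics/w4.png',p['pixels'][:,:,::-1])
print(robot.read_state()['force'])
E
```

```text
{'t': np.float64(12.05), 'q': array([-0.181, -0.666,  2.353,  0.114,  0.853, -1.699]), 'tool_pos': array([ 0.535, -0.013,  0.174]), 'force': array([ 0.498,  0.316, -4.58 ]), 'opening': np.float64(0.063)}
[[-0.815  0.088  0.573]
 [ 0.095  0.995 -0.017]
 [-0.572  0.04  -0.82 ]]
tilt 34.96270646322726 az -1.7488081054830522
[-0.57411576  0.17154661 -4.62369971]
```

View pics/w4.png

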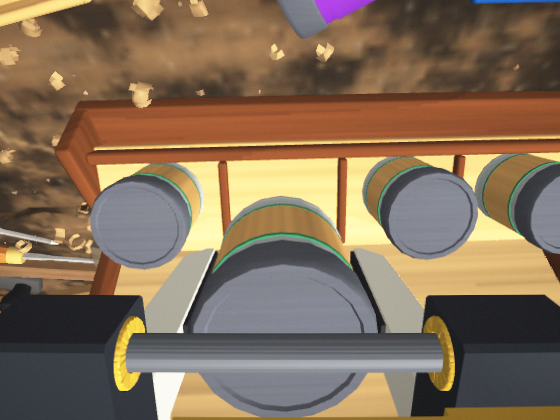

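Tin 3 weighs about 4.7 N (0.47 kg), so it is full and goes to the stock tray. Now I'll raise it and un-tilt by pushing inward gently against the shoulder limit.

{"method": "step_arm", "body": {"deltas": [{"offset": [-2, 0.4, -4.7], "roll": 0}, {"offset": [-2, 0.4, -4.7], "roll": 0}, {"offset": [-1.6, 0.4, -4], "roll": 0}, {"offset": [1.2, 0, -0.6], "roll": 0}, {"offset": [1.2, 0, -0.6], "roll": 0}, {"offset": [1.2, 0, -0.6], "roll": 0}, {"offset": [1.5, 0, -0.7], "roll": 0}, {"offset": [2.5, 0, -1.2], "roll": 0}, {"offset": [3.5, 0, -1.7], "roll": 0}, {"offset": [4.5, 0, -2], "roll": 0}]}}

```text
t: 13.35
tool_pos: [0.4471, 0.0211, 0.3113]
orientation: [0.139, 2.634, -0.003]
force: [0.2, 1.0, -5.1]
opening: 0.0634
```

```bash
python3 s.py
```

```text
{'t': np.float64(13.35), 'q': array([-0.075, -0.892,  2.186,  0.009,  1.343, -1.54 ]), 'tool_pos': array([0.447, 0.021, 0.311]), 'force': array([ 0.215,  0.972, -5.058]), 'opening': np.float64(0.063)}
[[-0.87   0.099  0.482]
 [ 0.098  0.995 -0.027]
 [-0.482  0.023 -0.876]]
tilt 28.884136119415174 az -3.250658439981267
```

{"method": "step_arm", "body": {"deltas": [{"offset": [5.2, 0, -2.6], "roll": 0}, {"offset": [5.5, 0, -2.5], "roll": 0}, {"offset": [5.6, 0, -2.4], "roll": 0}, {"offset": [5.6, 0, -2.2], "roll": 0}, {"offset": [5.7, 0, -2.0], "roll": 0}, {"offset": [5.8, 0, -1.8], "roll": 0}, {"offset": [5.8, 0, -1.5], "roll": 0}, {"offset": [5.9, 0, -1.2], "roll": 0}]}}

```text
t: 14.35
tool_pos: [0.177, 0.1913, 0.3481]
orientation: [0.187, 2.825, -0.173]
force: [-1.0, 1.5, -4.7]
opening: 0.0637
```

```bash
python3 s.py
```

```text
{'t': np.float64(14.35), 'q': array([ 1.099, -0.892,  2.069, -0.352,  1.933, -0.472]), 'tool_pos': array([0.177, 0.191, 0.348]), 'force': array([-1.035,  1.494, -4.67 ]), 'opening': np.float64(0.064)}
[[-0.945  0.146  0.292]
 [ 0.11   0.984 -0.139]
 [-0.307 -0.099 -0.946]]
tilt 18.838720694363534 az -25.42170421069313
```

The base swung sideways because my push line missed the arm's axis. I'll bring the arm round so that its plane matches the remaining tilt (azimuth -25°), then push in line.

{"method": "step_arm", "body": {"deltas": [{"offset": [-5.4, -0.4, 2.2], "roll": 0}, {"offset": [-5.4, -0.4, 2.2], "roll": 0}, {"offset": [-5.4, -0.4, 2.2], "roll": 0}, {"offset": [-1.3, -5.2, 1], "roll": 0}, {"offset": [-1.3, -5.2, 1], "roll": 0}, {"offset": [-1.3, -5.2, 1], "roll": 0}, {"offset": [-1.3, -5.2, 1], "roll": 0}, {"offset": [-1.3, -5.2, 1], "roll": 0}, {"offset": [0, 0, 0], "roll": 0}]}}

```text
t: 15.48
tool_pos: [0.3842, -0.1224, 0.3343]
orientation: [0.201, 2.827, -0.179]
force: [-0.8, 1.0, -5.3]
opening: 0.0635
```

```bash
cat >> s.py <<'E'
import sys
x,y,_=s['tool_pos']; r=np.sqrt(x*x+y*y-.0025); az=np.arctan2(y,x)-np.arctan2(.05,r)
print('arm az of TCP deg',np.degrees(az),'r',r)
W=s['tool_pos']-.383*z; rw=np.sqrt(W[0]**2+W[1]**2-.0025); print('W',W.round(3),'Waz',np.degrees(np.arctan2(W[1],W[0])-np.arctan2(.05,rw)).round(1))
for a in sys.argv[1:]:
    w=np.array(eval(a),float); print(a,'->tool',(M.T@w).round(2))
E
python3 s.py
```

```text
{'t': np.float64(15.475), 'q': array([-0.423, -0.802,  2.05 , -0.013,  1.566, -1.854]), 'tool_pos': array([ 0.384, -0.122,  0.334]), 'force': array([-0.791,  1.004, -5.266]), 'opening': np.float64(0.063)}
[[-0.945  0.156  0.288]
 [ 0.119  0.982 -0.144]
 [-0.305 -0.102 -0.947]]
tilt 18.76254073076211 az -26.59325692587544
arm az of TCP deg -24.7969091631967 r 0.40011031267294667
W [ 0.274 -0.067  0.697] Waz -24.0
```

{"method": "step_arm", "body": {"deltas": [{"offset": [1.7, 0.55, -0.1], "roll": 0}, {"offset": [1.7, 0.55, -0.1], "roll": 0}, {"offset": [1.7, 0.55, -0.1], "roll": 0}, {"offset": [3, 0.95, -0.2], "roll": 0}, {"offset": [4.5, 1.4, -0.2], "roll": 0}, {"offset": [4.5, 1.4, 0], "roll": 0}]}}

```text
t: 16.23
tool_pos: [0.3295, -0.0532, 0.314]
orientation: [0.201, 2.932, -0.175]
force: [0.3, 0.8, -4.6]
opening: 0.0634
```

```bash
python3 s.py
```

```text
{'t': np.float64(16.225), 'q': array([-0.215, -0.892,  2.113, -0.088,  1.707, -1.67 ]), 'tool_pos': array([ 0.33 , -0.053,  0.314]), 'force': array([ 0.25 ,  0.849, -4.645]), 'opening': np.float64(0.063)}
[[-0.971  0.146  0.187]
 [ 0.123  0.984 -0.13 ]
 [-0.204 -0.104 -0.974]]
tilt 13.202076368585255 az -34.82200470276237
arm az of TCP deg -17.790769100875497 r 0.3300160611062543
W [ 0.258 -0.003  0.687] Waz -11.9
```

{"method": "step_arm", "body": {"deltas": [{"offset": [-0.7, -5.6, 0.7], "roll": 0}, {"offset": [-0.7, -5.6, 0.7], "roll": 0}, {"offset": [0.9, 0.3, 0], "roll": 0}, {"offset": [3.2, 1.2, -0.1], "roll": 0}, {"offset": [3.2, 1.2, -0.1], "roll": 0}, {"offset": [3.2, 1.2, 0], "roll": 0}]}}

```text
t: 16.98
tool_pos: [0.2887, -0.1392, 0.3074]
orientation: [0.206, 2.993, -0.146]
force: [0.2, -0.4, -4.9]
opening: 0.0637
```

```bash
python3 s.py
```

```text
{'t': np.float64(16.975), 'q': array([-0.592, -0.893,  2.117, -0.015,  1.749, -2.03 ]), 'tool_pos': array([ 0.289, -0.139,  0.307]), 'force': array([ 0.153, -0.382, -4.925]), 'opening': np.float64(0.064)}
[[-0.981  0.143  0.131]
 [ 0.129  0.986 -0.106]
 [-0.144 -0.087 -0.986]]
tilt 9.680174237694475 az -38.925484435783545
arm az of TCP deg -34.72125809819089 r 0.31658147649408924
W [ 0.239 -0.099  0.685] Waz -33.7
```

{"method": "step_arm", "body": {"deltas": [{"offset": [3.8, 1.4, 0], "roll": 0}, {"offset": [4, 1.5, 0], "roll": 0}, {"offset": [4, 1.5, 0.1], "roll": 0}, {"offset": [4, 1.5, 0.2], "roll": 0}, {"offset": [3, 1.2, 0.2], "roll": 0}]}}

```text
t: 17.6
tool_pos: [0.245, -0.0894, 0.3152]
orientation: [-0.223, -3.131, 0.091]
force: [0.6, 0.0, -3.6]
opening: 0.0631
```

```bash
python3 s.py
```

```text
{'t': np.float64(17.6), 'q': array([-0.469, -0.892,  2.094, -0.057,  1.918, -1.917]), 'tool_pos': array([ 0.245, -0.089,  0.315]), 'force': array([ 0.602,  0.042, -3.626]), 'opening': np.float64(0.063)}
[[-0.99   0.142 -0.006]
 [ 0.142  0.988 -0.057]
 [-0.003 -0.058 -0.998]]
tilt 3.3112154293258484 az -95.4702026902042
arm az of TCP deg -31.101944313423488 r 0.25600905275988617
W [ 0.247 -0.067  0.698] Waz -26.5
```

Tilt is down to 3.3°, mostly toward -y. One short correction at arm azimuth about -60° before placing.

{"method": "step_arm", "body": {"deltas": [{"offset": [1.4, -5.4, 0.3], "roll": 0}, {"offset": [1.4, -5.4, 0.3], "roll": 0}, {"offset": [1.4, -5.4, 0.3], "roll": 0}, {"offset": [1.0, 1.2, 0], "roll": 0}, {"offset": [1.4, 1.8, 0], "roll": 0}, {"offset": [2.3, 3, 0.5], "roll": 0}, {"offset": [2.0, 2.6, 0.5], "roll": 0}]}}

```text
t: 18.48
tool_pos: [0.1658, -0.1867, 0.3157]
orientation: [-0.222, -3.092, 0.032]
force: [1.0, -0.8, -4.8]
opening: 0.0633
```

```bash
python3 s.py "(42-0,-19,0)" "(1,0,0)" "(0,1,0)" "(0,0,1)"
```

```text
{'t': np.float64(18.475), 'q': array([-0.982, -0.892,  2.092, -0.049,  1.95 , -2.427]), 'tool_pos': array([ 0.166, -0.187,  0.316]), 'force': array([ 1.   , -0.797, -4.763]), 'opening': np.float64(0.063)}
[[-0.989  0.142 -0.043]
 [ 0.143  0.99  -0.017]
 [ 0.04  -0.023 -0.999]]
tilt 2.6444031015155143 az -157.9579629058748
arm az of TCP deg -59.95362045845268 r 0.24465577114970893
W [ 0.182 -0.18   0.698] Waz -55.9
(42-0,-19,0) ->tool [-44.25 -12.82  -1.47]
(1,0,0) ->tool [-0.99  0.14 -0.04]
(0,1,0) ->tool [ 0.14  0.99 -0.02]
(0,0,1) ->tool [ 0.04 -0.02 -1.  ]
```

{"method": "step_arm", "body": {"deltas": [{"offset": [-4.6, -1.25, 2], "roll": 0}, {"offset": [-4.6, -1.25, 2], "roll": 0}, {"offset": [-4.6, -1.25, 2], "roll": 0}, {"offset": [-4.6, -1.25, 2], "roll": 0}, {"offset": [-4.6, -1.25, 2], "roll": 0}, {"offset": [-4.6, -1.25, 2.2], "roll": 0}, {"offset": [-0.2, 0.1, 5], "roll": 0}, {"offset": [-0.2, 0.1, 4.5], "roll": 0}, {"offset": [-0.1, 0, 2], "roll": 0}, {"offset": [0, 0, 0.5], "roll": 0}]}}

```text
t: 19.73
tool_pos: [0.4225, -0.3023, 0.0623]
orientation: [-0.219, -3.089, 0.029]
force: [0.0, -1.1, -5.2]
opening: 0.0633
```

```bash
python3 s.py; python3 - <<'E'
from h import *
p=cams.read_camera('wrist'); q=p['pixels']; cv2.imwrite('pics/w5.png',q[:,:,::-1])
for th in ('stock_tray_floor','tin_1'):
  for r in cams.pinpoint(p,th)[:3]: print(th,np.round(r['xy']),r['score'],onz(p,r['xy'],.006).round(3))
E
```

```text
{'t': np.float64(19.725), 'q': array([-0.69 ,  0.078,  1.841, -0.043,  1.248, -2.105]), 'tool_pos': array([ 0.422, -0.302,  0.062]), 'force': array([ 0.013, -1.068, -5.184]), 'opening': np.float64(0.063)}
[[-0.989  0.141 -0.045]
 [ 0.142  0.99  -0.015]
 [ 0.043 -0.022 -0.999]]
tilt 2.745132241748729 az -161.34413268962905
arm az of TCP deg -41.1087467795141 r 0.5170652769079916
W [ 0.44  -0.296  0.445] Waz -39.4
```

View pics/w5.png

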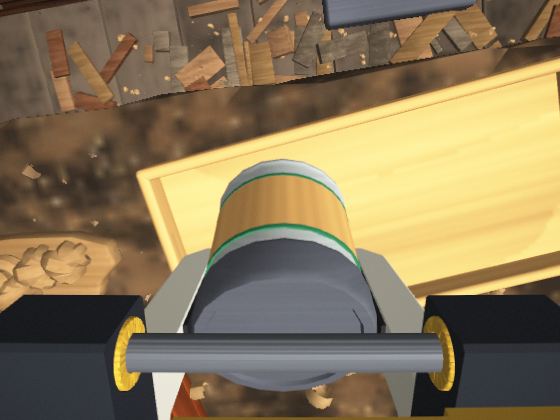

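The held tin is over the stock tray's right end, clear of the rims (tray corner at (145,175)). Lowering.

{"method": "step_arm", "body": {"deltas": [{"offset": [-0.5, 0, 1.8], "roll": 0}, {"offset": [0, 0, 1.2], "roll": 0}, {"offset": [0, 0, 0.5], "roll": 0}, {"offset": [0, 0, 0.3], "roll": 0}, {"offset": [0, 0, 0.2], "roll": 0}]}}

```text
t: 20.5
tool_pos: [0.4284, -0.3066, 0.0276]
orientation: [-0.223, -3.097, 0.034]
force: [-1.0, 7.0, 25.4]
opening: 0.0636
```

Contact. I'll ease off slightly, then open.

{"method": "step_arm", "body": {"deltas": [{"offset": [0, 0, -0.3], "roll": 0}]}}

```text
t: 20.62
tool_pos: [0.4269, -0.3062, 0.0284]
orientation: [-0.223, -3.094, 0.034]
force: [0.2, 0.0, -5.1]
opening: 0.0635
```

{"method": "step_arm", "body": {"deltas": [{"offset": [0, 0, 0], "roll": 0}, {"offset": [0, 0, -0.5], "roll": 0}, {"offset": [0, 0, -3], "roll": 0}, {"offset": [0, 0, -5.5], "roll": 0}, {"offset": [0, 0, -6], "roll": 0}], "fingers": 7.8}}

```text
t: 21.25
tool_pos: [0.4319, -0.3027, 0.1782]
orientation: [-0.223, -3.091, 0.031]
force: [0.5, -0.4, 0.1]
opening: 0.0777
```

```bash
python3 s.py; python3 - <<'E'
from h import *
p=cams.read_camera('wrist'); q=p['pixels']; cv2.imwrite('pics/w6.png',q[:,:,::-1])
for th in ('stock_tray_floor','tin_1'):
  for r in cams.pinpoint(p,th)[:3]: print(th,np.round(r['xy']),r['score'],onz(p,r['xy'],.006).round(3))
E
```

```text
{'t': np.float64(21.25), 'q': array([-0.68 , -0.016,  1.716, -0.041,  1.466, -2.102]), 'tool_pos': array([ 0.432, -0.303,  0.178]), 'force': array([ 0.508, -0.388,  0.118]), 'opening': np.float64(0.078)}
[[-0.989  0.143 -0.043]
 [ 0.144  0.989 -0.017]
 [ 0.04  -0.023 -0.999]]
tilt 2.661463532784517 az -158.6477159961815
arm az of TCP deg -40.46439281970197 r 0.5250500234086635
W [ 0.448 -0.296  0.561] Waz -38.8
stock_tray_floor [344. 169.] 0.89 [ 0.419 -0.25   0.006]
tin_1 [284. 158.] 0.77 [ 0.402 -0.302  0.006]
```

View pics/w6.png

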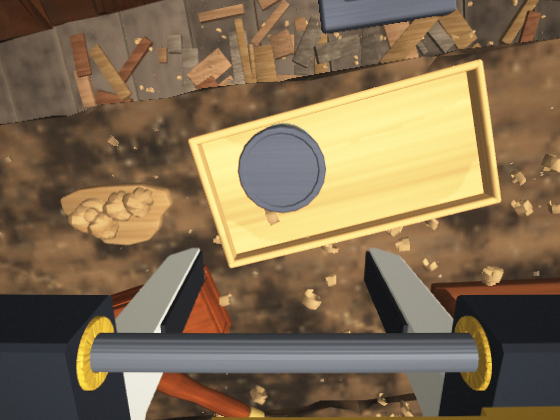

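The tin stands upright in the stock tray (lid at (282,168)), though a bit near the front wall. Going back for the next one: up, out to the straight-arm limit, then tilting.

{"method": "step_arm", "body": {"deltas": [{"offset": [0, 0, -5.5], "roll": -0.05}, {"offset": [0, 0, -5.5], "roll": 0}, {"offset": [-4, 4.3, -1.9], "roll": 0}, {"offset": [-4, 4.3, -1.9], "roll": 0}, {"offset": [-4, 4.3, -1.9], "roll": 0}, {"offset": [-4, 4.3, -1.9], "roll": 0}, {"offset": [-4, 4.3, -1.9], "roll": 0}, {"offset": [-4, 4.3, -1.9], "roll": 0}, {"offset": [-4, 4.3, -1.9], "roll": 0}, {"offset": [-4.5, 2, -1.9], "roll": 0}, {"offset": [-5.2, 0, -2], "roll": 0}, {"offset": [-5.5, 0, -2], "roll": 0}]}}

```text
t: 22.9
tool_pos: [0.8094, -0.0322, 0.3932]
orientation: [0.145, 3.129, -0.029]
force: [0.6, -0.4, -0.5]
opening: 0.0777
```

```bash
python3 s.py
```

```text
{'t': np.float64(22.9), 'q': array([-0.095,  0.972,  0.034, -0.021,  2.126, -1.584]), 'tool_pos': array([ 0.809, -0.032,  0.393]), 'force': array([ 0.582, -0.378, -0.54 ]), 'opening': np.float64(0.078)}
[[-0.996  0.092  0.008]
 [ 0.092  0.996 -0.019]
 [-0.01  -0.018 -1.   ]]
tilt 1.1657166273003845 az -67.06263929256517
arm az of TCP deg -5.817115641235935 r 0.8085040193176577
W [ 0.806 -0.025  0.776] Waz -5.3
```

{"method": "step_arm", "body": {"deltas": [{"offset": [-5.8, 0, -2.2], "roll": 0}, {"offset": [-5.8, 0, -2.2], "roll": 0}, {"offset": [-5.8, 0, -2.2], "roll": 0}, {"offset": [-5.6, 0, -2.6], "roll": 0}, {"offset": [-5.6, 0, -2.6], "roll": 0}, {"offset": [-5.6, 0, -2.6], "roll": 0}, {"offset": [-5.6, 0, -2.6], "roll": 0}, {"offset": [-5.6, 0, -2.6], "roll": 0}, {"offset": [-5.6, 0, -2.6], "roll": 0}, {"offset": [-5.6, 0, -2.6], "roll": 0}, {"offset": [-5.6, 0, -2.6], "roll": 0}, {"offset": [-5.6, 0, -2.6], "roll": 0}]}}

```text
t: 24.4
tool_pos: [0.9221, -0.0596, 0.5746]
orientation: [0.114, 2.58, -0.034]
force: [0.6, -0.4, 0.2]
opening: 0.0779
```

```bash
python3 s.py
```

```text
{'t': np.float64(24.4), 'q': array([-0.128,  0.816,  0.023,  0.021,  1.743, -1.601]), 'tool_pos': array([ 0.922, -0.06 ,  0.575]), 'force': array([ 0.644, -0.369,  0.237]), 'opening': np.float64(0.078)}
[[-0.844  0.089  0.528]
 [ 0.075  0.996 -0.047]
 [-0.53  -0.001 -0.848]]
tilt 32.036115102993435 az -5.1354853372753695
arm az of TCP deg -6.799626113431174 r 0.9226432295673922
W [ 0.72  -0.041  0.899] Waz -7.3
```

{"method": "step_arm", "body": {"deltas": [{"offset": [-5.8, 0, -2.2], "roll": 0}, {"offset": [5.8, -0.9, -0.5], "roll": 0}, {"offset": [6, -0.9, -0.5], "roll": 0}, {"offset": [6, -0.9, -0.5], "roll": 0}, {"offset": [6, -0.9, -0.5], "roll": 0}, {"offset": [6, -0.9, -0.5], "roll": 0}, {"offset": [6, -0.9, -0.5], "roll": 0}, {"offset": [5, -0.9, -0.5], "roll": 0}, {"offset": [4, -0.5, 1], "roll": 0}, {"offset": [2.2, -0.2, 3], "roll": 0}]}}

```text
t: 25.65
tool_pos: [0.6241, -0.0933, 0.3838]
orientation: [0.111, 2.534, -0.036]
force: [0.4, -0.5, -0.0]
opening: 0.0777
```

```bash
cat > g.py <<'E'
# remaining to grasp of tin i in tool axes (cm)
from h import *
import sys
T={1:(.623,.178,.071),2:(.616,.081,.071),3:(.607,-.016,.071),4:(.598,-.114,.071)}
s=robot.read_state();M=R.from_rotvec(s['orientation']).as_matrix()
z=M[:,2]
print(s['t'],s['tool_pos'].round(4),s['q'].round(2),'tilt',np.degrees(np.arccos(-z[2])).round(2),'az',np.degrees(np.arctan2(z[1],z[0])).round(2),'rem',(100*M.T@(np.array(T[int(sys.argv[1])])-s['tool_pos'])).round(2),'F',s['force'].round(1))
if len(sys.argv)>2:
    p=cams.read_camera('wrist')
    for r in cams.pinpoint(p,'tin_1')[:5]: print(np.round(r['xy']),round(r['score'],2),onz(p,r['xy'],.0576).round(3))
E
python3 g.py 4
```

```text
25.65 [ 0.6241 -0.0933  0.3838] [-0.3  -0.4   1.79  0.13  1.15 -1.8 ] tilt 34.7 az -5.13 rem [19.8  -2.25 24.34] F [ 0.4 -0.5 -0. ]
```

{"method": "step_arm", "body": {"deltas": [{"offset": [6, -0.7, 0], "roll": 0}, {"offset": [6, -0.7, 0], "roll": 0}, {"offset": [4.8, -0.5, 2.5], "roll": 0}, {"offset": [2.8, -0.3, 4.5], "roll": 0}, {"offset": [0.2, 0, 4], "roll": 0}]}}

```text
t: 26.28
tool_pos: [0.5213, -0.1065, 0.1776]
orientation: [0.112, 2.538, -0.036]
force: [-1.0, -1.4, 0.0]
opening: 0.078
```

```bash
python3 g.py 4 1
```

```text
26.275 [ 0.5213 -0.1065  0.1776] [-0.44 -0.66  2.34  0.25  0.91 -2.02] tilt 34.47 az -5.15 rem [-0.32 -0.06 13.15] F [-1.  -1.4  0. ]
[282. 194.] 0.92 [ 0.607 -0.116  0.058]
[510. 197.] 0.78 [0.629 0.082 0.058]
```

{"method": "step_arm", "body": {"deltas": [{"offset": [-0.2, -0.1, 4.5], "roll": 0}, {"offset": [-0.1, 0, 4], "roll": 0}, {"offset": [0, 0, 2.5], "roll": 0}, {"offset": [0, 0, 1.5], "roll": 0}, {"offset": [0, 0, 0.7], "roll": 0}, {"offset": [0, 0, 0], "roll": 0}]}}

```text
t: 27.12
tool_pos: [0.5994, -0.1139, 0.0732]
orientation: [0.11, 2.538, -0.035]
force: [-0.8, -0.5, 0.0]
opening: 0.0781
```

{"method": "step_arm", "body": {"deltas": [{"offset": [0, 0, 0], "roll": 0}, {"offset": [0, 0, 0], "roll": 0}, {"offset": [0, 0, 0], "roll": 0}], "fingers": 5.0}}

```text
t: 27.5
tool_pos: [0.5993, -0.1137, 0.0732]
orientation: [0.11, 2.538, -0.035]
force: [-5.1, 4.5, 6.2]
opening: 0.0635
```

{"method": "step_arm", "body": {"deltas": [{"offset": [0, 0, -2.5], "roll": 0}, {"offset": [0, 0, -5], "roll": 0}, {"offset": [0, 0, -5], "roll": 0}, {"offset": [0, 0, -2], "roll": 0}, {"offset": [0, 0, 0], "roll": 0}]}}

```text
t: 28.12
tool_pos: [0.5171, -0.107, 0.1927]
orientation: [0.11, 2.537, -0.036]
force: [0.2, 0.3, -5.0]
opening: 0.0632
```

```bash
python3 g.py 4; python3 s.py
```

```text
28.125 [ 0.5171 -0.107   0.1927] [-0.44 -0.69  2.33  0.25  0.95 -2.01] tilt 34.5 az -5.11 rem [ 0.2   0.03 14.63] F [ 0.2  0.3 -5. ]
{'t': np.float64(28.125), 'q': array([-0.444, -0.692,  2.33 ,  0.245,  0.946, -2.015]), 'tool_pos': array([ 0.517, -0.107,  0.193]), 'force': array([ 0.248,  0.275, -4.985]), 'opening': np.float64(0.063)}
[[-0.821  0.087  0.564]
 [ 0.071  0.996 -0.05 ]
 [-0.566 -0.001 -0.824]]
tilt 34.502233481402996 az -5.112284184425383
arm az of TCP deg -17.126651410354768 r 0.5256853593678231
W [ 0.301 -0.088  0.508] Waz -25.4
```

About 5.0 N (0.5 kg), so tin 4 is also full. Un-tilting with the push aligned to the arm plane.

{"method": "step_arm", "body": {"deltas": [{"offset": [-1.5, 2.7, -3.5], "roll": 0}, {"offset": [-1.5, 2.7, -3.5], "roll": 0}, {"offset": [-1.5, 2.7, -3.5], "roll": 0}, {"offset": [-1.5, 2.7, -3.3], "roll": 0}, {"offset": [1.2, 0, -0.6], "roll": 0}, {"offset": [1.2, 0, -0.6], "roll": 0}, {"offset": [1.5, 0, -0.7], "roll": 0}, {"offset": [2.5, 0, -1.2], "roll": 0}, {"offset": [4, 0, -1.8], "roll": 0}]}}

```text
t: 29.25
tool_pos: [0.451, 0.0228, 0.3347]
orientation: [0.122, 2.605, -0.053]
force: [-0.6, 0.5, -4.8]
opening: 0.0633
```

```bash
python3 s.py
```

```text
{'t': np.float64(29.25), 'q': array([-0.02 , -0.891,  2.153, -0.053,  1.347, -1.5  ]), 'tool_pos': array([0.451, 0.023, 0.335]), 'force': array([-0.586,  0.512, -4.828]), 'opening': np.float64(0.063)}
[[-0.857  0.097  0.506]
 [ 0.076  0.995 -0.061]
 [-0.51  -0.014 -0.86 ]]
tilt 30.650217375034007 az -6.913741194174401
arm az of TCP deg -3.4601536647765854 r 0.4488293239043744
W [0.257 0.046 0.664] Waz -0.8
```

{"method": "step_arm", "body": {"deltas": [{"offset": [2, -1.6, -1], "roll": 0}, {"offset": [4.5, -1.4, -2.1], "roll": 0}, {"offset": [5, -0.9, -2.3], "roll": 0}, {"offset": [5, -0.6, -2.2], "roll": 0}, {"offset": [5, -0.5, -2.1], "roll": 0}]}}

```text
t: 29.88
tool_pos: [0.3749, 0.0253, 0.3686]
orientation: [0.147, 2.769, -0.105]
force: [0.4, -0.3, -5.6]
opening: 0.0636
```

```bash
python3 s.py
```

```text
{'t': np.float64(29.875), 'q': array([ 0.037, -0.891,  2.041, -0.105,  1.631, -1.454]), 'tool_pos': array([0.375, 0.025, 0.369]), 'force': array([ 0.368, -0.258, -5.59 ]), 'opening': np.float64(0.064)}
[[-0.928  0.116  0.354]
 [ 0.089  0.992 -0.092]
 [-0.362 -0.054 -0.931]]
tilt 21.456030424143968 az -14.575980201340775
arm az of TCP deg -3.7791726985607155 r 0.3724097838797434
W [0.239 0.061 0.725] Waz 2.5
```

{"method": "step_arm", "body": {"deltas": [{"offset": [-0.6, -6, 0.6], "roll": 0}, {"offset": [2, -1.5, -0.3], "roll": 0}, {"offset": [4.5, -0.2, -0.9], "roll": 0}, {"offset": [5, -0.2, -0.9], "roll": 0}, {"offset": [5, -0.2, -0.8], "roll": 0}]}}

```text
t: 30.5
tool_pos: [0.3259, -0.0284, 0.386]
orientation: [0.161, 2.894, -0.115]
force: [-1.2, -0.6, -5.9]
opening: 0.0637
```

```bash
python3 s.py
```

```text
{'t': np.float64(30.5), 'q': array([-0.192, -0.891,  1.981, -0.046,  1.801, -1.667]), 'tool_pos': array([ 0.326, -0.028,  0.386]), 'force': array([-1.187, -0.6  , -5.882]), 'opening': np.float64(0.064)}
[[-0.965  0.119  0.234]
 [ 0.1    0.991 -0.091]
 [-0.242 -0.065 -0.968]]
tilt 14.536609776678658 az -21.35264036784344
arm az of TCP deg -13.781769001496851 r 0.3232635006149758
W [0.236 0.007 0.757] Waz -10.6
```

{"method": "step_arm", "body": {"deltas": [{"offset": [0, -5, 0.3], "roll": 0}, {"offset": [4, -0.3, 0], "roll": 0}, {"offset": [5, 0.2, 0], "roll": 0}, {"offset": [5, 0.2, 0.3], "roll": 0}, {"offset": [5, 0.2, 0.5], "roll": 0}, {"offset": [5, 0.2, 0.7], "roll": 0}]}}

```text
t: 31.25
tool_pos: [0.2442, -0.0909, 0.3954]
orientation: [0.174, 3.062, -0.063]
force: [0.2, -0.8, -5.0]
opening: 0.0633
```

```bash
python3 s.py
```

```text
{'t': np.float64(31.25), 'q': array([-5.520e-01, -8.920e-01,  1.942e+00, -1.000e-03,  2.006e+00,
       -2.011e+00]), 'tool_pos': array([ 0.244, -0.091,  0.395]), 'force': array([ 0.169, -0.78 , -5.044]), 'opening': np.float64(0.063)}
[[-0.991  0.114  0.071]
 [ 0.111  0.993 -0.045]
 [-0.076 -0.037 -0.996]]
tilt 4.850997484239527 az -32.462189807684844
arm az of TCP deg -31.482479428835454 r 0.2557452632612976
W [ 0.217 -0.074  0.777] Waz -31.3
```

{"method": "step_arm", "body": {"deltas": [{"offset": [4, 1.7, 0.7], "roll": 0}, {"offset": [3.8, 1.6, 0.9], "roll": 0}, {"offset": [-3.2, -1.25, 4.5], "roll": 0}, {"offset": [-3.2, -1.25, 4.5], "roll": 0}, {"offset": [-3.2, -1.25, 4.5], "roll": 0}, {"offset": [-3.2, -1.25, 4.5], "roll": 0}, {"offset": [-3.2, -1.25, 4.5], "roll": 0}, {"offset": [-3.2, -1.25, 4.5], "roll": 0}, {"offset": [-3, -1.2, 2.5], "roll": 0}, {"offset": [0, 0, 0], "roll": 0}]}}

```text
t: 32.5
tool_pos: [0.4418, -0.1847, 0.106]
orientation: [0.178, 3.125, -0.041]
force: [-0.6, 0.8, -5.9]
opening: 0.0632
```

```bash
python3 s.py; python3 - <<'E'
from h import *
p=cams.read_camera('wrist'); q=p['pixels']; cv2.imwrite('pics/w7.png',q[:,:,::-1])
for th in ('stock_tray_floor','tin_1','tin_1_mid'):
  for r in cams.pinpoint(p,th)[:3]: print(th,np.round(r['xy']),r['score'],onz(p,r['xy'],.006).round(3))
E
```

```text
{'t': np.float64(32.5), 'q': array([-0.488, -0.137,  1.965, -0.02 ,  1.293, -1.939]), 'tool_pos': array([ 0.442, -0.185,  0.106]), 'force': array([-0.649,  0.786, -5.853]), 'opening': np.float64(0.063)}
[[-0.993  0.114  0.009]
 [ 0.114  0.993 -0.027]
 [-0.012 -0.026 -1.   ]]
tilt 1.6238124185923817 az -70.76164504059896
arm az of TCP deg -28.679824319051484 r 0.47622772714656186
W [ 0.438 -0.174  0.489] Waz -27.8
stock_tray_floor [196. 184.] 0.88 [ 0.42  -0.249  0.006]
tin_1 [121. 167.] 0.65 [ 0.401 -0.301  0.006]
tin_1 [288. 241.] 0.61 [ 0.471 -0.188  0.006]
```

View pics/w7.png

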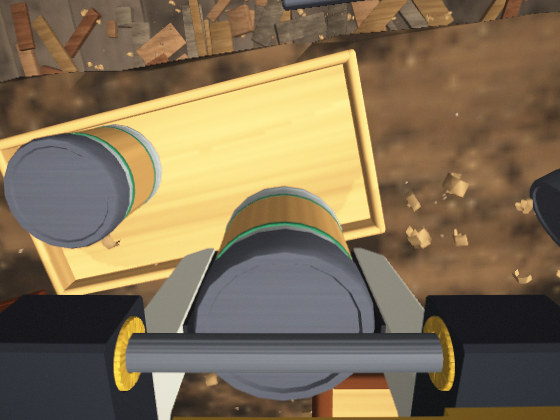

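{"method": "step_arm", "body": {"deltas": [{"offset": [2.0, -0.8, 2.5], "roll": 0}, {"offset": [0.7, -0.2, 2.5], "roll": 0}, {"offset": [0, 0, 1.6], "roll": 0}, {"offset": [0, 0, 0.6], "roll": 0}, {"offset": [0, 0, 0.3], "roll": 0}]}}

```text
t: 33.33
tool_pos: [0.4167, -0.1945, 0.0354]
orientation: [0.176, 3.118, -0.046]
force: [0.3, 0.7, -4.6]
opening: 0.0637
```

{"method": "step_arm", "body": {"deltas": [{"offset": [0, 0, 0.5], "roll": 0}, {"offset": [0, 0, 0.2], "roll": 0}]}}

```text
t: 33.58
tool_pos: [0.4163, -0.1945, 0.0278]
orientation: [0.176, 3.118, -0.045]
force: [-0.8, -0.8, -5.4]
opening: 0.0631
```

{"method": "step_arm", "body": {"deltas": [{"offset": [0, 0, 0.2], "roll": 0}, {"offset": [0, 0, 0.1], "roll": 0}]}}

```text
t: 33.83
tool_pos: [0.4174, -0.1949, 0.0271]
orientation: [0.176, 3.117, -0.046]
force: [-8.6, 6.6, 22.3]
opening: 0.0633
```

{"method": "step_arm", "body": {"deltas": [{"offset": [0, 0, -0.1], "roll": 0}]}}

```text
t: 33.95
tool_pos: [0.4169, -0.1948, 0.0271]
orientation: [0.176, 3.117, -0.046]
force: [-1.3, 1.5, 0.3]
opening: 0.0632
```

{"method": "step_arm", "body": {"deltas": [{"offset": [0, 0, 0], "roll": 0}, {"offset": [0, 0, 0], "roll": 0}, {"offset": [0, 0, -3], "roll": 0}, {"offset": [0, 0, -5.5], "roll": 0}, {"offset": [0, 0, -6], "roll": 0}, {"offset": [0, 0, -6], "roll": 0}, {"offset": [-2, 0, -5.5], "roll": 0}], "fingers": 7.8}}

```text
t: 34.83
tool_pos: [0.4316, -0.1891, 0.2886]
orientation: [0.177, 3.117, -0.046]
force: [0.5, -0.7, -0.2]
opening: 0.0781
```

```bash
python3 s.py; python3 - <<'E'
from h import *
p=cams.read_camera('wrist'); q=p['pixels']; cv2.imwrite('pics/w8.png',q[:,:,::-1])
for th in ('stock_tray_floor','tin_1','tin_1_mid'):
  for r in cams.pinpoint(p,th)[:3]: print(th,np.round(r['xy']),r['score'],onz(p,r['xy'],.006).round(3))
E
```

```text
{'t': np.float64(34.825), 'q': array([-0.507, -0.272,  1.746, -0.018,  1.637, -1.966]), 'tool_pos': array([ 0.432, -0.189,  0.289]), 'force': array([ 0.542, -0.655, -0.219]), 'opening': np.float64(0.078)}
[[-0.993  0.114  0.017]
 [ 0.113  0.993 -0.031]
 [-0.021 -0.029 -0.999]]
tilt 2.0268899223832886 az -60.45710015821865
arm az of TCP deg -29.755142078448166 r 0.46850673933370723
W [ 0.425 -0.177  0.671] Waz -28.9
stock_tray_floor [238. 153.] 0.85 [ 0.42  -0.252  0.006]
tin_1 [534. 301.] 0.92 [0.66  0.115 0.006]
tin_1 [520. 138.] 0.8 [0.438 0.079 0.006]
tin_1 [193. 146.] 0.79 [ 0.406 -0.304  0.006]
```

View pics/w8.png

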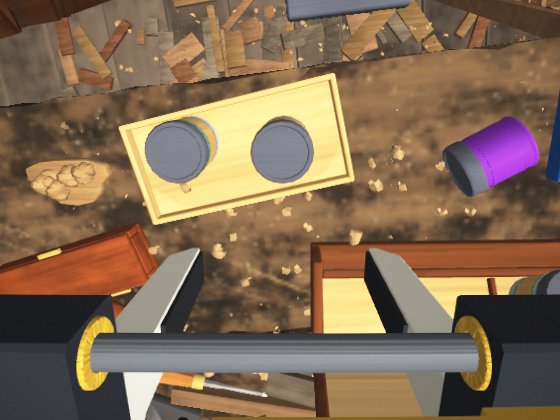

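Both full tins stand in the stock tray (lids at (177,151) and (282,150)). Next is tin 2, with the same recipe.

{"method": "step_arm", "body": {"deltas": [{"offset": [-4.8, 2.8, -2.8], "roll": -0.02}, {"offset": [-4.8, 2.8, -2.8], "roll": 0}, {"offset": [-4.8, 2.8, -2.8], "roll": 0}, {"offset": [-5.3, 2.8, -1], "roll": 0}, {"offset": [-5.3, 2.8, -1], "roll": 0}, {"offset": [-5.3, 2.8, -1], "roll": 0}, {"offset": [-5.3, 2.8, -1], "roll": 0}, {"offset": [-5.5, 1, -1.5], "roll": 0}, {"offset": [-5.5, 0, -2.2], "roll": 0}, {"offset": [-5.8, 0, -2.2], "roll": 0}, {"offset": [-5.8, 0, -2.2], "roll": 0}, {"offset": [-5.8, 0, -2.2], "roll": 0}]}}

```text
t: 36.52
tool_pos: [0.8655, -0.0485, 0.4241]
orientation: [0.133, 2.942, -0.045]
force: [0.3, -0.2, 0.2]
opening: 0.078
```

```bash
python3 s.py
```

```text
{'t': np.float64(36.525), 'q': array([-0.107,  0.946,  0.027, -0.02 ,  1.97 , -1.597]), 'tool_pos': array([ 0.866, -0.048,  0.424]), 'force': array([ 0.272, -0.198,  0.224]), 'opening': np.float64(0.078)}
[[-0.977  0.092  0.193]
 [ 0.086  0.995 -0.039]
 [-0.196 -0.021 -0.98 ]]
tilt 11.364191498573769 az -11.392740717917665
arm az of TCP deg -6.5114780737510145 r 0.8654252580015441
W [ 0.792 -0.034  0.8  ] Waz -6.0
```

{"method": "step_arm", "body": {"deltas": [{"offset": [-5.6, 0, -2.6], "roll": 0}, {"offset": [-5.6, 0, -2.6], "roll": 0}, {"offset": [-5.6, 0, -2.6], "roll": 0}, {"offset": [-5.6, 0, -2.6], "roll": 0}, {"offset": [-5.6, 0, -2.6], "roll": 0}, {"offset": [-5.6, 0, -2.6], "roll": 0}, {"offset": [-5.6, 0, -2.6], "roll": 0}, {"offset": [-5.6, 0, -2.6], "roll": 0}, {"offset": [-5.6, 0, -2.6], "roll": 0}]}}

```text
t: 37.65
tool_pos: [0.9212, -0.0603, 0.5988]
orientation: [0.108, 2.542, -0.05]
force: [-0.3, -0.1, 0.3]
opening: 0.0781
```

```bash
python3 g.py 2
```

```text
37.65 [ 0.9212 -0.0603  0.5988] [-0.13  0.79  0.02  0.01  1.73 -1.61] tilt 34.29 az -6.1 rem [55.81 12.01 25.66] F [-0.3 -0.1  0.3]
```

{"method": "step_arm", "body": {"deltas": [{"offset": [5.9, 1.3, -0.5], "roll": 0}, {"offset": [5.9, 1.3, -0.5], "roll": 0}, {"offset": [5.9, 1.3, -0.5], "roll": 0}, {"offset": [5.9, 1.3, -0.5], "roll": 0}, {"offset": [5.9, 1.3, -0.5], "roll": 0}, {"offset": [5.9, 1.3, -0.5], "roll": 0}, {"offset": [5.9, 1.3, -0.5], "roll": 0}, {"offset": [5.9, 1.3, 0], "roll": 0}]}}

```text
t: 38.65
tool_pos: [0.6029, 0.0528, 0.4156]
orientation: [0.11, 2.541, -0.049]
force: [0.0, 0.9, 1.1]
opening: 0.0782
```

```bash
python3 g.py 2
```

```text
38.65 [0.6029 0.0528 0.4156] [ 0.06 -0.44  1.76 -0.1   1.23 -1.42] tilt 34.33 az -6.03 rem [18.54  3.29 29.02] F [0.  0.9 1.1]
```

{"method": "step_arm", "body": {"deltas": [{"offset": [6, 1, 0.5], "roll": 0}, {"offset": [5.8, 1, 2], "roll": 0}, {"offset": [4.2, 0.8, 4.4], "roll": 0}, {"offset": [2.2, 0.4, 5], "roll": 0}, {"offset": [0.3, 0.1, 4.5], "roll": 0}]}}

```text
t: 39.28
tool_pos: [0.5456, 0.0886, 0.1736]
orientation: [0.108, 2.543, -0.048]
force: [1.6, 0.2, 0.0]
opening: 0.0781
```

```bash
python3 g.py 2 1
```

```text
39.275 [0.5456 0.0886 0.1736] [ 0.17 -0.53  2.27 -0.21  0.84 -1.22] tilt 34.21 az -5.96 rem [-0.08 -0.03 12.46] F [1.6 0.2 0. ]
[402. 194.] 0.91 [0.633 0.179 0.058]
[287. 192.] 0.61 [0.623 0.083 0.058]
```

{"method": "step_arm", "body": {"deltas": [{"offset": [-0.1, 0.2, 4.5], "roll": 0}, {"offset": [0, 0, 4], "roll": 0}, {"offset": [0, 0, 2.3], "roll": 0}, {"offset": [0, 0, 1.2], "roll": 0}, {"offset": [0, 0, 0.3], "roll": 0}]}}

```text
t: 40.0
tool_pos: [0.6167, 0.0825, 0.0752]
orientation: [0.11, 2.543, -0.049]
force: [0.1, 0.1, 0.3]
opening: 0.078
```

{"method": "step_arm", "body": {"deltas": [{"offset": [0, 0, 0], "roll": 0}, {"offset": [0, 0, 0], "roll": 0}, {"offset": [0, 0, 0], "roll": 0}], "fingers": 5.0}}

```text
t: 40.38
tool_pos: [0.6165, 0.0827, 0.0753]
orientation: [0.11, 2.542, -0.049]
force: [-4.5, -0.8, 7.3]
opening: 0.0633
```

{"method": "step_arm", "body": {"deltas": [{"offset": [0, 0, -2.5], "roll": 0}, {"offset": [0, 0, -5], "roll": 0}, {"offset": [0, 0, -5], "roll": 0}, {"offset": [0, 0, -2], "roll": 0}, {"offset": [0, 0, 0], "roll": 0}]}}

```text
t: 41.0
tool_pos: [0.5354, 0.0917, 0.1961]
orientation: [0.109, 2.54, -0.048]
force: [-0.1, 0.5, -0.9]
opening: 0.0633
```

```bash
python3 s.py
```

```text
{'t': np.float64(41.0), 'q': array([ 0.188, -0.589,  2.261, -0.209,  0.901, -1.214]), 'tool_pos': array([0.535, 0.092, 0.196]), 'force': array([-0.132,  0.459, -0.855]), 'opening': np.float64(0.063)}
[[-0.823  0.089  0.561]
 [ 0.068  0.996 -0.059]
 [-0.564 -0.01  -0.826]]
tilt 34.351837337995995 az -5.960654679827757
arm az of TCP deg 4.433373029040356 r 0.5409031948130804
W [0.32  0.114 0.512] Waz 11.1
```

Only about 1 N, so tin 2 is empty and goes to the refill tray.

{"method": "step_arm", "body": {"deltas": [{"offset": [-1.4, -3.1, -3.5], "roll": 0}, {"offset": [-1.4, -3.1, -3.5], "roll": 0}, {"offset": [-1.4, -3.1, -3.5], "roll": 0}, {"offset": [-1, -3.1, -3.4], "roll": 0}, {"offset": [1.3, 0, -0.6], "roll": 0}, {"offset": [1.3, 0, -0.6], "roll": 0}, {"offset": [1.5, 0, -0.7], "roll": 0}, {"offset": [2.5, 0, -1.2], "roll": 0}, {"offset": [4, -0.2, -1.8], "roll": 0}, {"offset": [4.8, -0.4, -2.1], "roll": 0}]}}

```text
t: 42.25
tool_pos: [0.4345, -0.0163, 0.3396]
orientation: [0.119, 2.657, -0.06]
force: [0.0, 0.5, -1.4]
opening: 0.0631
```

```bash
python3 s.py
```

```text
{'t': np.float64(42.25), 'q': array([-0.169, -0.891,  2.127,  0.015,  1.423, -1.649]), 'tool_pos': array([ 0.434, -0.016,  0.34 ]), 'force': array([ 0.003,  0.493, -1.393]), 'opening': np.float64(0.063)}
[[-0.883  0.095  0.46 ]
 [ 0.074  0.995 -0.063]
 [-0.464 -0.022 -0.886]]
tilt 27.668452998042405 az -7.805214966945324
arm az of TCP deg -8.754538175601825 r 0.4318761387983084
W [0.258 0.008 0.679] Waz -9.4
```

{"method": "step_arm", "body": {"deltas": [{"offset": [5, 0.1, -1.9], "roll": 0}, {"offset": [5.2, 0.1, -1.8], "roll": 0}, {"offset": [5.2, 0.1, -1.6], "roll": 0}, {"offset": [5.2, 0.1, -1.3], "roll": 0}, {"offset": [5.2, 0.1, -1], "roll": 0}]}}

```text
t: 42.88
tool_pos: [0.3449, 0.0473, 0.3556]
orientation: [0.147, 2.836, -0.121]
force: [0.3, 0.2, -2.2]
opening: 0.0636
```

```bash
python3 s.py
```

```text
{'t': np.float64(42.875), 'q': array([ 0.138, -0.891,  2.051, -0.139,  1.701, -1.367]), 'tool_pos': array([0.345, 0.047, 0.356]), 'force': array([ 0.347,  0.154, -2.188]), 'opening': np.float64(0.064)}
[[-0.95   0.113  0.29 ]
 [ 0.088  0.991 -0.099]
 [-0.299 -0.068 -0.952]]
tilt 17.844689978481323 az -18.76937556846551
arm az of TCP deg -0.4561593100511505 r 0.34450245819629377
W [0.234 0.085 0.72 ] Waz 8.4
```

{"method": "step_arm", "body": {"deltas": [{"offset": [-0.3, -6, 0.5], "roll": 0}, {"offset": [-0.3, -6, 0.5], "roll": 0}, {"offset": [3.5, -0.3, -0.4], "roll": 0}, {"offset": [5, 0, -0.4], "roll": 0}, {"offset": [5, 0.1, -0.1], "roll": 0}, {"offset": [5, 0.1, 0.2], "roll": 0}, {"offset": [5, 0.1, 0.4], "roll": 0}]}}

```text
t: 43.75
tool_pos: [0.2837, -0.0434, 0.3649]
orientation: [0.166, 3.019, -0.12]
force: [-0.2, -0.3, -1.5]
opening: 0.0633
```

```bash
python3 s.py
```

```text
{'t': np.float64(43.75), 'q': array([-0.26 , -0.892,  2.006, -0.057,  1.897, -1.743]), 'tool_pos': array([ 0.284, -0.043,  0.365]), 'force': array([-0.219, -0.322, -1.538]), 'opening': np.float64(0.063)}
[[-0.987  0.113  0.111]
 [ 0.104  0.991 -0.085]
 [-0.12  -0.072 -0.99 ]]
tilt 8.031333408774666 az -37.42566451062315
arm az of TCP deg -18.722832904112693 r 0.2826316647111193
W [ 0.241 -0.011  0.744] Waz -14.5
```

{"method": "step_arm", "body": {"deltas": [{"offset": [0.6, -5.2, 0.4], "roll": 0}, {"offset": [0.6, -5.2, 0.4], "roll": 0}, {"offset": [3.2, 1.3, 0.3], "roll": 0}, {"offset": [4.4, 2, 0.4], "roll": 0}, {"offset": [4.4, 2, 0.6], "roll": 0}, {"offset": [4.4, 2, 0.8], "roll": 0}]}}

```text
t: 44.5
tool_pos: [0.219, -0.1051, 0.3699]
orientation: [-0.174, -3.136, 0.049]
force: [-0.1, -0.3, -1.0]
opening: 0.0635
```

```bash
python3 s.py
```

```text
{'t': np.float64(44.5), 'q': array([-0.618, -0.892,  1.99 , -0.03 ,  2.028, -2.091]), 'tool_pos': array([ 0.219, -0.105,  0.37 ]), 'force': array([-0.113, -0.262, -1.042]), 'opening': np.float64(0.064)}
[[-0.994  0.11  -0.002]
 [ 0.11   0.993 -0.031]
 [-0.001 -0.031 -1.   ]]
tilt 1.7946703213818724 az -93.65760454874992
arm az of TCP deg -37.515655341986395 r 0.237748653652102
W [ 0.22  -0.093  0.753] Waz -35.1
```

{"method": "step_arm", "body": {"deltas": [{"offset": [-4.2, 4.2, 2.2], "roll": 0}, {"offset": [-4.2, 4.2, 2.2], "roll": 0}, {"offset": [-4.2, 4.2, 2.2], "roll": 0}, {"offset": [-0.7, 4.35, 2.95], "roll": 0}, {"offset": [-0.7, 4.35, 2.95], "roll": 0}, {"offset": [-0.7, 4.35, 2.95], "roll": 0}, {"offset": [-0.7, 4.35, 2.95], "roll": 0}, {"offset": [-0.7, 4.35, 2.95], "roll": 0}, {"offset": [-0.7, 4.35, 2.95], "roll": 0}, {"offset": [-0.7, 4.2, 2.5], "roll": 0}, {"offset": [0, 0, 0.5], "roll": 0}]}}

```text
t: 45.88
tool_pos: [0.4348, 0.2919, 0.0821]
orientation: [-0.168, -3.133, 0.054]
force: [-0.4, -0.1, -1.4]
opening: 0.0636
```

```bash
python3 s.py; python3 - <<'E'
from h import *
p=cams.read_camera('wrist'); q=p['pixels']; cv2.imwrite('pics/w9.png',q[:,:,::-1])
for th in ('refill_tray_floor',):
  for r in cams.pinpoint(p,th)[:3]: print(th,np.round(r['xy']),r['score'],onz(p,r['xy'],.006).round(3))
hsv=cv2.cvtColor(q,cv2.COLOR_RGB2HSV);m=cv2.inRange(hsv,(105,150,60),(125,255,255))
c=max(cv2.findContours(m,0,2)[0],key=cv2.contourArea)
pts=np.array([onz(p,k[0],.024)[:2]*1000 for k in cv2.convexHull(c)],np.float32); print(pts.round()[::3]); print(cv2.minAreaRect(pts))
E
```

```text
{'t': np.float64(45.875), 'q': array([ 0.513,  0.059,  1.821, -0.028,  1.283, -0.943]), 'tool_pos': array([0.435, 0.292, 0.082]), 'force': array([-0.371, -0.076, -1.388]), 'opening': np.float64(0.064)}
[[-0.994  0.107 -0.005]
 [ 0.107  0.994 -0.034]
 [ 0.002 -0.034 -0.999]]
tilt 1.9785448675282165 az -99.10540275804244
arm az of TCP deg 28.39850969846221 r 0.5213653186383032
W [0.437 0.305 0.465] Waz 29.5
refill_tray_floor [221. 229.] 0.71 [0.44  0.245 0.006]
[[387. 374.]
 [472. 151.]
 [458. 120.]
 [371. 126.]
 [367. 132.]
 [369. 185.]
 [378. 303.]
 [383. 368.]]
((426.2052001953125, 246.53587341308594), (248.32032775878906, 104.43060302734375), 85.90381622314453)
```

{"method": "step_arm", "body": {"deltas": [{"offset": [-0.3, 0.7, 2.3], "roll": 0}, {"offset": [0, 0.2, 1.6], "roll": 0}, {"offset": [0, 0, 0.7], "roll": 0}, {"offset": [0, 0, 0.2], "roll": 0}]}}

```text
t: 46.48
tool_pos: [0.4418, 0.2953, 0.037]
orientation: [0.177, 3.135, -0.05]
force: [0.2, 0.0, -2.1]
opening: 0.0634
```

{"method": "step_arm", "body": {"deltas": [{"offset": [0, 0, 0.5], "roll": 0}, {"offset": [0, 0, 0.1], "roll": 0}]}}

```text
t: 46.72
tool_pos: [0.4421, 0.2953, 0.031]
orientation: [0.177, 3.135, -0.049]
force: [-0.7, -0.6, -2.1]
opening: 0.0635
```

{"method": "step_arm", "body": {"deltas": [{"offset": [0, 0, 0.15], "roll": 0}, {"offset": [0, 0, 0.05], "roll": 0}]}}

```text
t: 46.98
tool_pos: [0.442, 0.2954, 0.0289]
orientation: [0.176, 3.135, -0.049]
force: [0.6, 0.6, -1.3]
opening: 0.0634
```

{"method": "step_arm", "body": {"deltas": [{"offset": [0, 0, 0.1], "roll": 0}, {"offset": [0, 0, 0.05], "roll": 0}]}}

```text
t: 47.22
tool_pos: [0.4425, 0.2954, 0.0279]
orientation: [0.176, 3.134, -0.049]
force: [0.5, -2.1, 4.2]
opening: 0.0633
```

{"method": "step_arm", "body": {"deltas": [{"offset": [0, 0, 0], "roll": 0}, {"offset": [0, 0, 0], "roll": 0}, {"offset": [0, 0, -2.5], "roll": 0}, {"offset": [0, 0, -5.5], "roll": 0}, {"offset": [0, 0, -6], "roll": 0}, {"offset": [0, 0, -6], "roll": 0}, {"offset": [0, 0, -6], "roll": 0}, {"offset": [-4.9, -3.4, -1.5], "roll": 0}, {"offset": [-4.9, -3.4, -1.5], "roll": 0}, {"offset": [-4.9, -3.4, -1.5], "roll": 0}, {"offset": [-4.9, -3.4, -1.5], "roll": 0}, {"offset": [-4.9, -3.4, -1.5], "roll": 0}], "fingers": 7.8}}

```text
t: 48.72
tool_pos: [0.6678, 0.1083, 0.3687]
orientation: [0.176, 3.135, -0.049]
force: [-0.1, 1.2, 0.5]
opening: 0.0783
```

{"method": "step_arm", "body": {"deltas": [{"offset": [-4.9, -3.4, -1.5], "roll": 0}, {"offset": [-4.9, -3.4, -1.5], "roll": 0}, {"offset": [-4.9, -3.4, -1.5], "roll": 0}, {"offset": [-5.5, 0, -2], "roll": 0}, {"offset": [-5.8, 0, -2.2], "roll": 0}, {"offset": [-5.8, 0, -2.2], "roll": 0}, {"offset": [-5.8, 0, -2.2], "roll": 0}]}}

```text
t: 49.6
tool_pos: [0.8536, -0.0072, 0.4189]
orientation: [0.164, 2.98, -0.034]
force: [-0.3, -0.7, -0.3]
opening: 0.0779
```

```bash
python3 s.py
```

```text
{'t': np.float64(49.6), 'q': array([-0.059,  0.952,  0.023, -0.025,  2.009, -1.532]), 'tool_pos': array([ 0.854, -0.007,  0.419]), 'force': array([-0.282, -0.682, -0.316]), 'opening': np.float64(0.078)}
[[-0.982  0.111  0.155]
 [ 0.107  0.994 -0.031]
 [-0.158 -0.014 -0.987]]
tilt 9.105561321851663 az -11.466596525280403
arm az of TCP deg -3.839946565052942 r 0.852115347964348
W [0.794 0.005 0.797] Waz -3.3
```

{"method": "step_arm", "body": {"deltas": [{"offset": [-5.6, 0, -2.6], "roll": 0}, {"offset": [-5.6, 0, -2.6], "roll": 0}, {"offset": [-5.6, 0, -2.6], "roll": 0}, {"offset": [-5.6, 0, -2.6], "roll": 0}, {"offset": [-5.6, 0, -2.6], "roll": 0}, {"offset": [-5.6, 0, -2.6], "roll": 0}, {"offset": [-5.6, 0, -2.6], "roll": 0}, {"offset": [-5.6, 0, -2.6], "roll": 0}, {"offset": [-5.6, 0, -2.6], "roll": 0}, {"offset": [-5.6, 0, -2.6], "roll": 0}]}}

```text
t: 50.85
tool_pos: [0.9204, -0.0462, 0.6006]
orientation: [0.133, 2.54, -0.02]
force: [0.3, 0.3, 0.2]
opening: 0.0783
```

{"method": "step_arm", "body": {"deltas": [{"offset": [5.5, 2.2, -0.5], "roll": -0.02}, {"offset": [5.5, 2.5, -0.5], "roll": 0}, {"offset": [5.5, 2.5, -0.5], "roll": 0}, {"offset": [5.5, 2.5, -0.5], "roll": 0}, {"offset": [5.5, 2.5, -0.5], "roll": 0}, {"offset": [5.5, 2.5, -0.5], "roll": 0}, {"offset": [5.5, 2.5, -0.5], "roll": 0}, {"offset": [5.5, 2.3, 0], "roll": 0}]}}

```text
t: 51.85
tool_pos: [0.6197, 0.1546, 0.4267]
orientation: [0.125, 2.54, -0.02]
force: [-0.5, 0.6, 0.8]
opening: 0.0778
```

```bash
python3 g.py 1
```

```text
51.85 [0.6197 0.1546 0.4267] [ 0.28 -0.31  1.65 -0.21  1.24 -1.18] tilt 34.29 az -4.29 rem [19.96  1.89 29.48] F [-0.5  0.6  0.8]
```

{"method": "step_arm", "body": {"deltas": [{"offset": [6, 0.6, 0], "roll": 0}, {"offset": [6, 0.6, 1], "roll": 0}, {"offset": [5, 0.4, 3.5], "roll": 0}, {"offset": [2.8, 0.3, 5], "roll": 0}, {"offset": [0.3, 0, 5], "roll": 0}, {"offset": [0, 0, 1.5], "roll": 0}]}}

```text
t: 52.6
tool_pos: [0.5458, 0.1821, 0.1778]
orientation: [0.125, 2.547, -0.024]
force: [-0.7, 0.2, -0.1]
opening: 0.0782
```

```bash
python3 g.py 1 1
```

```text
52.6 [0.5458 0.1821 0.1778] [ 0.4  -0.4   2.17 -0.35  0.87 -0.91] tilt 33.92 az -4.57 rem [-0.44  0.21 13.18] F [-0.7  0.2 -0.1]
[286. 195.] 0.87 [0.632 0.177 0.058]
```

{"method": "step_arm", "body": {"deltas": [{"offset": [-0.2, 0.1, 4.5], "roll": 0}, {"offset": [-0.1, 0.1, 4.2], "roll": 0}, {"offset": [0, 0, 2.5], "roll": 0}, {"offset": [0, 0, 1.4], "roll": 0}, {"offset": [0, 0, 0.4], "roll": 0}]}}

```text
t: 53.32
tool_pos: [0.6235, 0.1792, 0.0769]
orientation: [0.126, 2.541, -0.021]
force: [0.6, 0.4, 0.1]
opening: 0.0783
```

{"method": "step_arm", "body": {"deltas": [{"offset": [0, 0, 0], "roll": 0}, {"offset": [0, 0, 0], "roll": 0}, {"offset": [0, 0, 0], "roll": 0}], "fingers": 5.0}}

```text
t: 53.7
tool_pos: [0.6229, 0.1794, 0.0768]
orientation: [0.125, 2.541, -0.021]
force: [-3.1, 0.0, 6.1]
opening: 0.0631
```

{"method": "step_arm", "body": {"deltas": [{"offset": [0, 0, -2.5], "roll": 0}, {"offset": [0, 0, -5], "roll": 0}, {"offset": [0, 0, -5], "roll": 0}, {"offset": [0, 0, -2], "roll": 0}, {"offset": [0, 0, 0], "roll": 0}]}}

```text
t: 54.32
tool_pos: [0.5414, 0.1858, 0.1972]
orientation: [0.125, 2.54, -0.02]
force: [0.0, -0.6, -0.6]
opening: 0.063
```

```bash
python3 s.py
```

```text
{'t': np.float64(54.325), 'q': array([ 0.416, -0.434,  2.155, -0.343,  0.908, -0.915]), 'tool_pos': array([0.541, 0.186, 0.197]), 'force': array([ 0.017, -0.567, -0.633]), 'opening': np.float64(0.063)}
[[-0.822  0.094  0.562]
 [ 0.085  0.996 -0.042]
 [-0.563  0.013 -0.826]]
tilt 34.27917692499063 az -4.244391124152611
arm az of TCP deg 13.93441564454658 r 0.5701877613922971
W [0.326 0.202 0.514] Waz 24.3
```

Tin 1 is also empty and goes to the refill tray.

{"method": "step_arm", "body": {"deltas": [{"offset": [-1.2, -4.2, -3.2], "roll": 0}, {"offset": [-1.2, -4.2, -3.2], "roll": 0}, {"offset": [-1.2, -4.2, -3.0], "roll": 0}, {"offset": [-1.2, -4.2, -2.6], "roll": 0}, {"offset": [-0.5, -4.2, -2.2], "roll": 0}, {"offset": [1.3, 0, -0.6], "roll": 0}, {"offset": [1.3, 0, -0.6], "roll": 0}, {"offset": [1.5, 0, -0.7], "roll": 0}, {"offset": [2.5, -0.1, -1.2], "roll": 0}, {"offset": [4, -0.3, -1.8], "roll": 0}, {"offset": [4.8, -0.4, -2.1], "roll": 0}]}}

```text
t: 55.7
tool_pos: [0.4333, -0.0121, 0.3414]
orientation: [0.132, 2.66, -0.031]
force: [0.5, -0.6, -0.9]
opening: 0.0635
```

```bash
python3 s.py
```

```text
{'t': np.float64(55.7), 'q': array([-0.18 , -0.891,  2.122,  0.038,  1.433, -1.648]), 'tool_pos': array([ 0.433, -0.012,  0.341]), 'force': array([ 0.542, -0.605, -0.882]), 'opening': np.float64(0.064)}
[[-0.883  0.099  0.459]
 [ 0.088  0.995 -0.045]
 [-0.461  0.001 -0.888]]
tilt 27.435778244834747 az -5.560532545015405
arm az of TCP deg -8.224014878470292 r 0.43061541921840024
W [0.258 0.005 0.681] Waz -10.1
```

{"method": "step_arm", "body": {"deltas": [{"offset": [5, -0.3, -1.9], "roll": 0}, {"offset": [5.2, -0.5, -1.8], "roll": 0}, {"offset": [5.2, -0.7, -1.6], "roll": 0}, {"offset": [5.2, -0.8, -1.3], "roll": 0}, {"offset": [5.2, -0.8, -1], "roll": 0}]}}

```text
t: 56.32
tool_pos: [0.3508, -0.0067, 0.364]
orientation: [0.151, 2.853, -0.059]
force: [0.1, 0.5, -1.4]
opening: 0.0633
```

```bash
python3 s.py
```

```text
{'t': np.float64(56.325), 'q': array([-0.152, -0.891,  2.03 , -0.012,  1.717, -1.621]), 'tool_pos': array([ 0.351, -0.007,  0.364]), 'force': array([ 0.082,  0.505, -1.446]), 'opening': np.float64(0.063)}
[[-0.955  0.109  0.278]
 [ 0.098  0.994 -0.055]
 [-0.282 -0.025 -0.959]]
tilt 16.435318805144306 az -11.221983169675706
arm az of TCP deg -9.293532832777407 r 0.34730967450192246
W [0.245 0.014 0.731] Waz -8.4
```

{"method": "step_arm", "body": {"deltas": [{"offset": [5, -1, -0.8], "roll": 0}, {"offset": [5.2, -0.8, -0.5], "roll": 0}, {"offset": [5.2, -0.7, -0.2], "roll": 0}, {"offset": [5.2, -0.6, 0.1], "roll": 0}, {"offset": [5.2, -0.5, 0.4], "roll": 0}]}}

```text
t: 56.95
tool_pos: [0.2686, -0.006, 0.3869]
orientation: [0.171, 3.037, -0.088]
force: [-0.1, 0.7, -1.4]
opening: 0.0631
```

```bash
python3 s.py
```

```text
{'t': np.float64(56.95), 'q': array([-0.145, -0.892,  1.961, -0.053,  1.968, -1.626]), 'tool_pos': array([ 0.269, -0.006,  0.387]), 'force': array([-0.057,  0.725, -1.449]), 'opening': np.float64(0.063)}
[[-0.989  0.115  0.095]
 [ 0.109  0.992 -0.063]
 [-0.101 -0.052 -0.993]]
tilt 6.5510170180820895 az -33.62448299470164
arm az of TCP deg -12.014328337877773 r 0.2639614150140045
W [0.232 0.018 0.767] Waz -7.9
```

{"method": "step_arm", "body": {"deltas": [{"offset": [0.2, -5.6, 0.5], "roll": 0}, {"offset": [0.2, -5.6, 0.5], "roll": 0}, {"offset": [3.4, 1.4, 0.3], "roll": 0}, {"offset": [4.4, 2, 0.5], "roll": 0}, {"offset": [4.2, 1.9, 0.7], "roll": 0}]}}

```text
t: 57.58
tool_pos: [0.228, -0.0606, 0.3934]
orientation: [0.18, 3.126, -0.06]
force: [0.2, 0.1, -1.2]
opening: 0.0636
```

```bash
python3 s.py
```

```text
{'t': np.float64(57.575), 'q': array([-0.426, -0.892,  1.944, -0.036,  2.066, -1.9  ]), 'tool_pos': array([ 0.228, -0.061,  0.393]), 'force': array([ 0.17 ,  0.051, -1.154]), 'opening': np.float64(0.064)}
[[-0.993  0.115  0.008]
 [ 0.114  0.993 -0.039]
 [-0.012 -0.038 -0.999]]
tilt 2.270014577741449 az -78.26345148928247
arm az of TCP deg -27.1109579509474 r 0.2305820684174358
W [ 0.225 -0.046  0.776] Waz -24.1
```

{"method": "step_arm", "body": {"deltas": [{"offset": [-4.2, 1.9, 2.2], "roll": 0}, {"offset": [-4.2, 1.9, 2.2], "roll": 0}, {"offset": [-4.2, 1.9, 2.2], "roll": 0}, {"offset": [-0.9, 3.7, 3.9], "roll": 0}, {"offset": [-0.9, 3.7, 3.9], "roll": 0}, {"offset": [-0.9, 3.7, 3.9], "roll": 0}, {"offset": [-0.9, 3.7, 3.9], "roll": 0}, {"offset": [-0.9, 3.7, 3.9], "roll": 0}, {"offset": [-0.8, 3.6, 3.2], "roll": 0}, {"offset": [0, 0, 0], "roll": 0}]}}

```text
t: 58.82
tool_pos: [0.4376, 0.1855, 0.0885]
orientation: [0.171, 3.132, -0.064]
force: [-0.9, -0.7, -0.8]
opening: 0.0634
```

```bash
python3 s.py "(43.5,18.5,3.3)"
```

```text
{'t': np.float64(58.825), 'q': array([ 0.325, -0.091,  1.957, -0.041,  1.286, -1.125]), 'tool_pos': array([0.438, 0.185, 0.088]), 'force': array([-0.865, -0.684, -0.824]), 'opening': np.float64(0.063)}
[[-0.994  0.109  0.002]
 [ 0.109  0.993 -0.041]
 [-0.007 -0.04  -0.999]]
tilt 2.352805191295662 az -86.74476070172824
arm az of TCP deg 16.930370516762284 r 0.47261743331955763
W [0.437 0.201 0.471] Waz 18.8
(43.5,18.5,3.3) ->tool [-41.25  22.98  -3.95]
```

{"method": "step_arm", "body": {"deltas": [{"offset": [0, 0.1, 2.5], "roll": 0}, {"offset": [0, 0.1, 1.8], "roll": 0}, {"offset": [0, 0, 1.0], "roll": 0}, {"offset": [0, 0, 0.3], "roll": 0}, {"offset": [0, 0, 0.1], "roll": 0}]}}

```text
t: 59.45
tool_pos: [0.4422, 0.182, 0.0356]
orientation: [0.181, 3.124, -0.059]
force: [-0.4, 0.6, -1.3]
opening: 0.0635
```

{"method": "step_arm", "body": {"deltas": [{"offset": [0, 0, 0.35], "roll": 0}, {"offset": [0, 0, 0.15], "roll": 0}]}}

```text
t: 59.7
tool_pos: [0.4425, 0.1817, 0.0306]
orientation: [0.181, 3.123, -0.059]
force: [0.7, -2.2, 6.8]
opening: 0.0634
```

{"method": "step_arm", "body": {"deltas": [{"offset": [0, 0, 0.1], "roll": 0}, {"offset": [0, 0, 0], "roll": 0}]}}

```text
t: 59.95
tool_pos: [0.4432, 0.1817, 0.0304]
orientation: [0.181, 3.122, -0.06]
force: [0.7, -2.0, 6.3]
opening: 0.0632
```

Contact. Release and retreat straight up.

{"method": "step_arm", "body": {"deltas": [{"offset": [0, 0, 0], "roll": 0}, {"offset": [0, 0, 0], "roll": 0}, {"offset": [0, 0, -2.5], "roll": 0}, {"offset": [0, 0, -5.5], "roll": 0}, {"offset": [0, 0, -6], "roll": 0}, {"offset": [0, 0, -6], "roll": 0}, {"offset": [0, 0, -5.5], "roll": 0}, {"offset": [0, -4, -3], "roll": 0}, {"offset": [0, -4, -3], "roll": 0}, {"offset": [0, -3, -1], "roll": 0}, {"offset": [0, 0, 0], "roll": 0}], "fingers": 7.8}}

```text
t: 61.32
tool_pos: [0.4265, 0.084, 0.3592]
orientation: [0.185, 3.122, -0.059]
force: [0.2, 0.4, -1.0]
opening: 0.0782
```

```bash
python3 s.py | head -1; python3 - <<'E'
from h import *
a=cams.read_camera('wrist'); b=cams.read_camera('side')
for r in cams.pinpoint(a,'tin_1')[:6]: print(np.round(r['xy']),round(r['score'],2),onz(a,r['xy'],.006).round(3))
o=np.vstack([a['pixels'],b['pixels'][100:360]]); 
w=a['pixels']; s=cv2.resize(b['pixels'][150:360,180:460],(560,420))
cv2.imwrite('pics/fin.png',cv2.resize(np.hstack([w,s])[:,:,::-1],(800,300)))
cv2.imwrite('pics/finw.png',w[:,:,::-1])
E
```

```text
{'t': np.float64(61.325), 'q': array([ 0.111, -0.337,  1.671, -0.041,  1.8  , -1.351]), 'tool_pos': array([0.427, 0.084, 0.359]), 'force': array([ 0.172,  0.35 , -0.999]), 'opening': np.float64(0.078)}
[ 96. 160.] 0.89 [ 0.411 -0.196  0.006]
[450. 142.] 0.81 [0.441 0.296 0.006]
[366. 151.] 0.71 [0.441 0.182 0.006]
[ 24. 165.] 0.61 [ 0.405 -0.305  0.006]
[280. 157.] 0.58 [0.436 0.064 0.006]
```

View pics/fin.png

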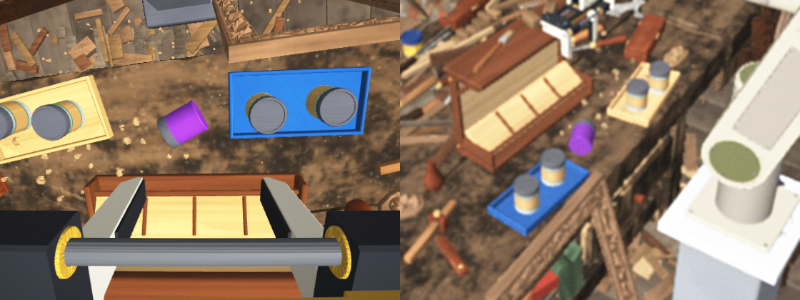

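The rack is empty. Two tins stand upright in the stock tray, two in the blue tray, and the purple look-alike is where it was. Handing in.

```bash
python3 -c "
from plant import robot; print(robot.close_job(), robot.read_state()['t'])"
```

```text
the job is handed in; nothing more can be done
the job is handed in; nothing more can be done
```

The four tins are sorted and the job was handed in at about 61.4 s.

| Tin | Weight felt | Verdict | Placed in |
|---|---|---|---|
| 3 | about 4.7 N | full | stock tray |
| 4 | about 5.0 N | full | stock tray |
| 2 | about 1.4 N | empty | refill tray |
| 1 | about 1.2 N | empty | refill tray |

The moves offered no way to tilt the hand. I got the 35° lean by pushing against the arm's reach limit, and took it off again by pushing against the shoulder limit. When the tins were set down, the hand was 1.6–2.7° off vertical.

**Last checks:** the final wrist and side pictures show all four tins upright in the right trays, the rack empty and the purple look-alike in place. I saw no tool or carving disturbed, but I did not measure their positions. The hand was clear of everything.

**Less than ideal:**
- **Tin 3's position:** it measured about (0.403, -0.303) m, some 2 cm nearer the front wall than the hand was when it let go. It looks upright but may be touching the wall.
- **Tin 3's set-down:** it touched down at about 30 N. I then eased the hand up too far, so it was released about a millimetre above the floor. Tin 4 also touched down at nearly 30 N.
- **Limit stops:** early stops against the limits briefly read 47 N and 98 N at the wrist, under the 120 N limit. The shoulder joint read -0.894 against its stated -0.89; I took that as rounding.

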